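Pack the silver candlesticks and close the strongbox

ROBOT

A 7-joint arm with a two-finger parallel gripper is mounted at the origin on the work surface. World frame = base frame: x ahead of the robot, y to its left, z up, the work surface at z = 0. Lengths are in m, angles in rad, forces in N, time in s.
With the tool pointing down it reaches from about 0.35 to 0.9 m from the base axis. Payload 8.1 kg.
Tool frame: the origin (TCP) lies at the centre of the arm's flange, where the gripper is bolted on; the fingertips stand 178 mm ahead of it and the grasp point (between the pads) lies 159 mm ahead of it; z points along the fingers, y is the direction in which the jaws open and shut (so a half turn about z gives the same grasp; the last joint's range is limited). The gripper opens to 92 mm and grips with 3 to 60 N. Pads are 19 mm wide; open, the fingers measure 130 mm over their backs; the gripper's body (75 mm by 190 mm) begins 47 mm behind the grasp point.
Start: joints at [-1.278, 0.434, 0.025, 1.573, -0.012, 1.134, -0.075], TCP at [0.241, 0.577, 0.405] pointing down, gripper open.
Joint ranges: [-2.62, 2.62], [-0.44, 2.09], [-1.27, 1.32], [0.08, 2.57], [-1.32, 4.46], [0.12, 2], [-2.74, 2.74]. Speed limits (rad/s): [2.22, 2.22, 3.01, 3.01, 3.14, 3.14, 3.14].

INTERFACE

Orientations are given as a rotation vector (axis times angle).
In Python, from cell import arm gives the robot as it stands. The module is installed in compiled form; this text tells all that it offers.
- The arm moves only by the tool move_arm, never from a script. Its argument "steps" is a list of rows, each a list of 4 numbers: the shift along the tool's x, y, z in mm, then the turn about the tool's z in rad. In form: [[x, y, z, twist], ...]. A call has 1 to 20 rows; each row is the pose to reach, as a shift and turn from the pose commanded when the call began, along the tool's axes at that moment; what a row does not reach only later rows make up. A row lasts 1/8 s, in which the tool goes at most 62.5 mm and 10.7 degrees, less where a joint would pass 70% of its speed; a pose out of reach is approached as far as the arm can. A call with a gripper value outside its range is refused whole. "grip" is the finger opening in mm, from 0 to 91.8, set as the call begins (left out, the last holds). The fingers move at their own pace and stop on an object; "grip_force" is the grip in N (left out, the last holds). Time passes only in rows, so rows that repeat a pose let the fingers close. It gives the time, the measured TCP pose, the force and the opening at its end, in the units of the state.
- arm.observe(): the state, without advancing time (a new reading comes with each control period).
- arm.get_image(name): name is "scene" or "side" or "wrist"; returns the picture (480x640x3 uint8, red, green, blue); there is no depth.
- arm.camera_info(name): a dict with "mtx" (3x3 intrinsics, pixels), "pose" (4x4, takes a point from camera to world coordinates); the wrist camera has in their place "T_tool_cam" (4x4, takes a point from camera to tool coordinates, whose origin is the TCP and whose axes are the flange's). Camera axes: x right, y down, z forward; pixel columns grow to the right and rows downward; lengths in m; the calibration is good to about 2 mm. The wrist camera is an equidistant fisheye: a pixel r from the principal point sees the ray r / f radians off the axis. A picture is of the moment at which its call begins: read the wrist's pose just before it. camera_info takes no time and is no camera call.
- arm.sign_off(): hands the job in, once; it reports no verdict.
The state is a dict: "clock": time; "joints": joint angles; "dq": joint speeds; "joint_efforts": joint torques, N m; "position": TCP position; "ee_rot": TCP orientation; "force": force on the tool from outside, world axes, zero at the start; "ft_torque": the same for the moment, N m; "width": opening from 0.0 (shut) to 1.0 (fully open).
Only numpy, scipy, OpenCV 4.12 (cv2) and the standard library are available. Lean on these libraries where they do the work, as an engineer would, in place of code of your own. Each camera call takes 0.05 s, during which the arm holds its last target.

TASK

Swing the red-pinned latch of the blue strongbox right back out of the way and pack all the silver candlesticks away: lower each one upright into the box, feeling for the board inside (its depth differs from day to day) so that none is dropped or pressed down hard, and leave them standing. Then close it: hold the cover at a tilt, hook its brass tongue under the yellow ledge, swing it down until it lies flat and fully seated, let go and turn the latch fully over it. Leave the other tools and things on the bench where they are.

Things in the scene. Friction and masses are not known exactly. Their poses are not given: they have to be found in the camera images.
- box: Open-topped blue steel strongbox, fixed; its place and yaw vary. Origin: centre of underside; +x away from the robot to the latch wall, y left, z up. Inside x -88 to +84, y +-98 mm; wall tops, where the cover seats, at z = 160. Inside lies a level grey felt board at an unknown height: its top anywhere from z = 12 to 36 mm. Side walls carry 8 mm high upstands, inner faces at y = +-108.
- ledge (a point): Middle of the lower inner edge of the yellow ledge on the box's near (-x) wall: box x = -88, y = 0, z = 176 mm. The ledge is 4 mm thick and runs the wall's length. Under it is a slot 16 mm high (box z 160 to 176), open towards +x, with its back at box x = -112. Axes as the box.
- upstand (a point): Middle of the top inner edge of the 8 mm high upstand on the far wall: box x = +100, y = 0, z = 168 mm. The seated cover lies between it and the slot's back, 13 mm of play in all. Axes as the box.
- cover: Loose box cover, 0.42 to 0.6 kg, flat on the bench, right side up. Origin: centre of underside. Aluminium plate 6 mm thick, y +-102, x -80 to +99.5 mm; a brass tongue, as thick, 150 wide, goes on to x = -99.5. Black grip rib on top at the centre: 24 thick (x), 70 long (y), z 6 to 46. Seated, its origin is at box z = 160, x about -6 (-12 to 0), y about 0, axes as the box.
- tongue (a point): middle of the lower edge of the tip of the cover's brass tongue (cover x = -99.5 mm, y = 0, z = 0)
- latch (a joint): Swivel latch angle, rad: starts half closed at 0.7 to 1.5. 0 = open, end stop (bar points to box -y, outside the far wall); 1.571 = closed, end stop (bar points to box -x, over the cover). Vertical axis; closes clockwise seen from above. About 1 N at the pin moves it; it stays where left. Bar 6 mm thick, 5 mm above the seated cover.
- latch_pin (a point): grip point on the latch's upright red pin, 14 mm thick, standing from 24 mm below this point (top of the bar) to 17 mm above it; 45 mm from the latch's axis
- latch_pivot (a point): point on the latch's vertical axis at the underside of its bar (box x = 118, y = 0, z = 171 mm)
- stick0: Silver candlestick with a weighted foot, 120 mm tall, 0.25 to 0.46 kg, standing on the bench (2 to 4 of the four are there). Origin: centre of its underside, z up its axis. Foot 64 mm across and 14 high, stem 18 across, drip pan 44 across at z 74 to 79, plain socket 28 across from z 79 to 120 (grip here).
- stick1: Silver candlestick with a weighted foot, 120 mm tall, 0.25 to 0.46 kg, standing on the bench (2 to 4 of the four are there). Origin: centre of its underside, z up its axis. Foot 64 mm across and 14 high, stem 18 across, drip pan 44 across at z 74 to 79, plain socket 28 across from z 79 to 120 (grip here).
- stick2: Silver candlestick with a weighted foot, 120 mm tall, 0.25 to 0.46 kg, standing on the bench (2 to 4 of the four are there). Origin: centre of its underside, z up its axis. Foot 64 mm across and 14 high, stem 18 across, drip pan 44 across at z 74 to 79, plain socket 28 across from z 79 to 120 (grip here).
- stick3: Silver candlestick with a weighted foot, 120 mm tall, 0.25 to 0.46 kg, standing on the bench (2 to 4 of the four are there). Origin: centre of its underside, z up its axis. Foot 64 mm across and 14 high, stem 18 across, drip pan 44 across at z 74 to 79, plain socket 28 across from z 79 to 120 (grip here).
- goblet: Gilt goblet, 64 mm across, 65 high; a bystander to be left alone. Origin: on its underside.
- hammer: Hammer lying on the bench; a bystander to be left alone. Origin: on its underside.
- pliers: Pliers, 130 mm, lying near the robot; a bystander to be left alone. Origin: on its underside.
- caliper: Dial caliper, 170 mm, lying left of the strongbox; a bystander to be left alone. Origin: on its underside.
- burr_tin: Cardboard tray of burrs, 90 by 150 by 30 mm; a bystander to be left alone. Origin: on its underside.
Things that resemble listed ones, but are neither listed nor needed, are in the scene too. What is shaped like the stick3 but turquoise is not meant. Leave any turquoise look-alike of the stick0 alone.

How it is judged:
On the way, in this order (a step that is already met when the one before it is completed fails the run):
1. all candlesticks stand upright in the strongbox, let go (x of stick0 in the frame of box between -0.07 and 0.07 m and y of stick0 in the frame of box between -0.08 and 0.08 m and z of each of stick0, stick1, stick2, stick3 in the frame of box below 0.045 m and angle between each of stick0, stick1, stick2, stick3's own z axis and vertical below 0.1 rad and x of stick1 in the frame of box between -0.07 and 0.07 m and y of stick1 in the frame of box between -0.08 and 0.08 m and x of stick2 in the frame of box between -0.07 and 0.07 m and y of stick2 in the frame of box between -0.08 and 0.08 m and x of stick3 in the frame of box between -0.07 and 0.07 m and y of stick3 in the frame of box between -0.08 and 0.08 m and linear speed of each of stick0, stick1, stick2, stick3 below 0.03 m/s and contact force between each of stick0, stick1, stick2, stick3 and the fingers below 0.1 N), for 0.2 s.
2. the tongue is under the ledge while the cover is tilted (over 0.04 rad), its far edge up (x of tongue in the frame of box below -0.091 m and z of tongue in the frame of box between 0.155 and 0.174 m and angle between cover's own z axis and vertical above 0.04 rad and z of cover in the frame of box above 0.162 m), for 0.05 s.
3. the cover is seated flat under the ledge (x of tongue in the frame of box below -0.093 m and z of cover in the frame of box between 0.155 and 0.1645 m and angle between cover's own z axis and vertical below 0.03 rad and y of cover in the frame of box between -0.012 and 0.012 m), for 0.2 s.
At the end, for the whole second after the job is handed in: All candlesticks present stand inside the box (tilt under 0.1 rad); cover seated flat (tilt under 0.03 rad, height within 4 mm, sideways within 12 mm), tongue 5 mm or more under the ledge; latch past 1.35 rad; all at rest (all of step 3 and x of stick0 in the frame of box between -0.07 and 0.07 m and y of stick0 in the frame of box between -0.08 and 0.08 m and z of each of stick0, stick1, stick2, stick3 in the frame of box below 0.045 m and angle between each of stick0, stick1, stick2, stick3's own z axis and vertical below 0.1 rad and x of stick1 in the frame of box between -0.07 and 0.07 m and y of stick1 in the frame of box between -0.08 and 0.08 m and x of stick2 in the frame of box between -0.07 and 0.07 m and y of stick2 in the frame of box between -0.08 and 0.08 m and x of stick3 in the frame of box between -0.07 and 0.07 m and y of stick3 in the frame of box between -0.08 and 0.08 m and linear speed of each of stick0, stick1, stick2, stick3, cover below 0.03 m/s and value of joint latch above 1.35 rad); the robot touches nothing.
It fails at once if a candlestick let fall inside the strongbox (in the air at over 0.5 m/s, a drop of more than about 12 mm) ((x of stick0 in the frame of box between -0.088 and 0.088 m and y of stick0 in the frame of box between -0.098 and 0.098 m and z of stick0 in the frame of box below 0.2 m and linear speed of stick0 above 0.5 m/s and contact force between stick0 and anything else below 0.02 N) or (x of stick1 in the frame of box between -0.088 and 0.088 m and y of stick1 in the frame of box between -0.098 and 0.098 m and z of stick1 in the frame of box below 0.2 m and linear speed of stick1 above 0.5 m/s and contact force between stick1 and anything else below 0.02 N) or (x of stick2 in the frame of box between -0.088 and 0.088 m and y of stick2 in the frame of box between -0.098 and 0.098 m and z of stick2 in the frame of box below 0.2 m and linear speed of stick2 above 0.5 m/s and contact force between stick2 and anything else below 0.02 N) or (x of stick3 in the frame of box between -0.088 and 0.088 m and y of stick3 in the frame of box between -0.098 and 0.098 m and z of stick3 in the frame of box below 0.2 m and linear speed of stick3 above 0.5 m/s and contact force between stick3 and anything else below 0.02 N)).
It fails at once if a gripped candlestick pressed on the strongbox or the board in it with more than 60 N ((contact force between stick0 and box above 60 N and contact force between stick0 and the fingers above 0.5 N) or (contact force between stick1 and box above 60 N and contact force between stick1 and the fingers above 0.5 N) or (contact force between stick2 and box above 60 N and contact force between stick2 and the fingers above 0.5 N) or (contact force between stick3 and box above 60 N and contact force between stick3 and the fingers above 0.5 N)).
It fails at once if another thing on the bench moved by more than 40 mm (distance of any of goblet, hammer, pliers, caliper, burr_tin from where it was at the start of the episode above 0.04 m).
Of stick0, stick1, stick2, stick3 only 2 to 4 are there at a start; the rules pass over those that are not, and their reading is None.
At some moment in a run one of cover, stick0, stick1, stick2, stick3 may be knocked a few centimetres aside while the robot is not near it.
It also fails if it takes over 210 s, if anything falls off the work surface, if the arm or the gripper's body presses on something with over 40 N, if the wrist force passes 120 N, or if a joint passes its speed limit or range.

## Working session

There is one attempt and no reset: what is moved stays moved. The work goes in short steps, Python scripts to look and compute and a tool call to move; the robot and the scene stay as the last step left them, time stands still between calls to the robot, and variables do not carry over. Pictures are saved under pics/ and viewed, and the job is handed in when it is done.

Besides the shell and the picture viewer there is one more tool, called after "Call:" by a JSON object that holds its "op" and its "data". move_arm: Moves the arm, as the interface text tells. Its arguments: {"type":"object","properties":{"steps":{"type":"array"},"grip":{"type":"number"},"grip_force":{"type":"number"}},"required":["steps"]}

```bash
mkdir -p pics; cat > h.py <<'E'
import numpy as np, cv2
from cell import arm
from scipy.spatial.transform import Rotation as R
def snap(n,f):
    im=arm.get_image(n); cv2.imwrite('pics/'+f,im[:,:,::-1]); return im
def T():
    s=arm.observe(); M=np.eye(4); M[:3,:3]=R.from_rotvec(s['ee_rot']).as_matrix(); M[:3,3]=s['position']; return M
E
python3 - <<'E'
from h import *
s=arm.observe()
for k,v in s.items(): print(k,np.round(v,3))
for n in ['scene','side','wrist']:
    snap(n,n+'0.png'); print(n,{k:np.round(v,4).tolist() for k,v in arm.camera_info(n).items() if k in('mtx','pose','T_tool_cam')})
print(np.round(T(),3))
E
```

```text
clock 0.0
joints [-1.278  0.435  0.025  1.574 -0.012  1.134 -0.075]
dq [-0.001  0.    -0.     0.001  0.001 -0.    -0.001]
joint_efforts [ 1.0000e-03 -6.6786e+01  9.8500e-01 -3.1446e+01 -6.0000e-02  4.3000e-02
  0.0000e+00]
position [0.241 0.576 0.404]
ee_rot [-6.18e-01 -3.08e+00  2.00e-03]
force [ 0.23  -0.215  0.606]
ft_torque [-0.06   0.017 -0.049]
width 1.0
scene {'mtx': [[463.0756, 0.0, 317.9688], [0.0, 463.0756, 235.9575], [0.0, 0.0, 1.0]], 'pose': [[-0.6728, 0.611, -0.4171, 1.0025], [0.7398, 0.5506, -0.3868, 0.4347], [-0.0067, -0.5688, -0.8224, 0.9894], [0.0, 0.0, 0.0, 1.0]]}
side {'mtx': [[451.7107, 0.0, 328.6372], [0.0, 451.7107, 237.3373], [0.0, 0.0, 1.0]], 'pose': [[0.77, -0.2977, 0.5643, -0.0343], [-0.6377, -0.3884, 0.6652, -0.6901], [0.0211, -0.8721, -0.4889, 0.6844], [0.0, 0.0, 0.0, 1.0]]}
wrist {'mtx': [[371.6483, 0.0, 313.2327], [0.0, 371.6483, 238.2776], [0.0, 0.0, 1.0]], 'T_tool_cam': [[-0.0013, -0.9668, -0.2556, 0.0693], [1.0, -0.0013, -0.0003, -0.0007], [-0.0, -0.2556, 0.9668, 0.0207], [0.0, 0.0, 0.0, 1.0]]}
[[-0.923  0.386 -0.     0.241]
 [ 0.386  0.923 -0.001  0.577]
 [-0.    -0.001 -1.     0.404]
 [ 0.     0.     0.     1.   ]]
```

View pics/scene0.png

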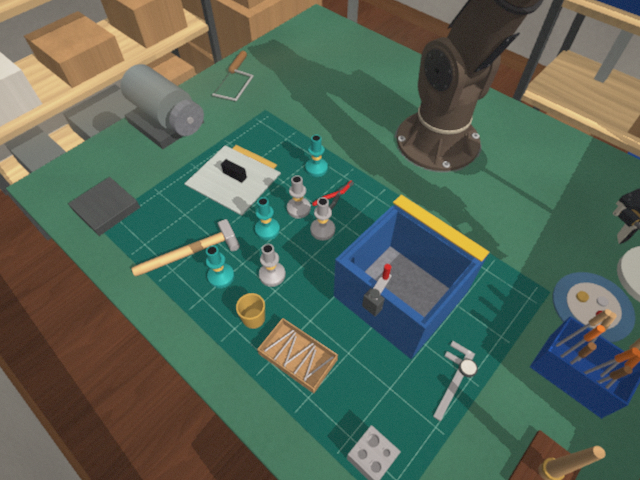

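View pics/side0.png

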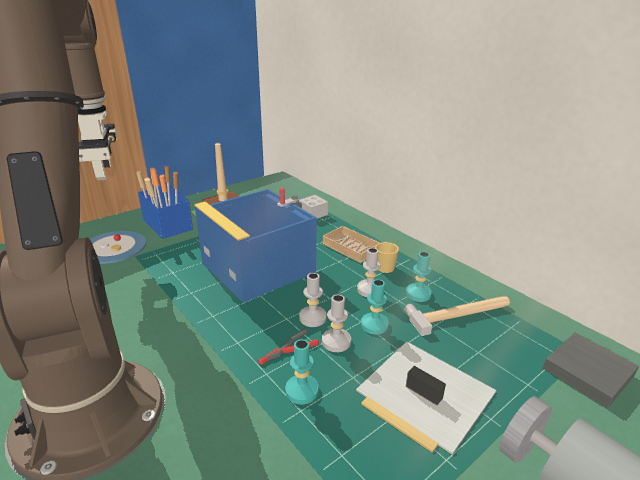

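View pics/wrist0.png

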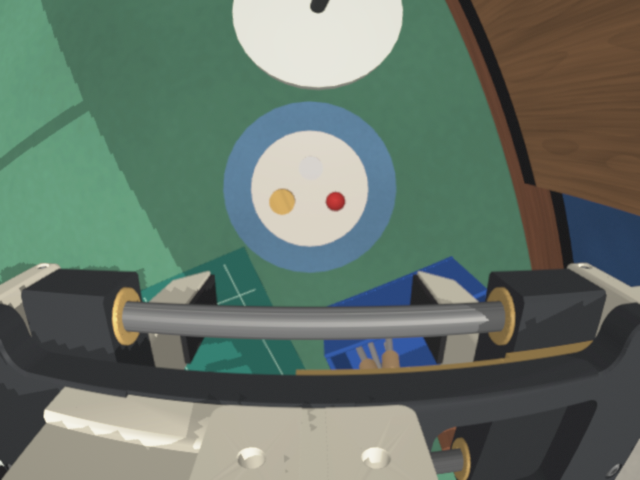

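The scene shows three silver sticks (scene px ~(297,195), (322,215), (271,263)), turquoise look-alikes, the cover with its black rib at ~(233,171), and the latch pin at ~(387,271). I'll zoom for accuracy.

```bash
python3 - <<'E'
import cv2
a=cv2.imread('pics/scene0.png');b=cv2.imread('pics/side0.png')
cv2.imwrite('pics/c1.png',cv2.resize(a[130:300,170:370],None,fx=4,fy=3.5,interpolation=2)[:600])
cv2.imwrite('pics/c2.png',cv2.resize(a[180:380,320:520],None,fx=3,fy=3,interpolation=2))
cv2.imwrite('pics/c3.png',cv2.resize(b[230:460,290:510],None,fx=2.5,fy=2.5,interpolation=2))
cv2.imwrite('pics/c4.png',cv2.resize(b[170:300,180:340],None,fx=4,fy=4,interpolation=2))
E
```

```text
(no output)
```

View pics/c1.png

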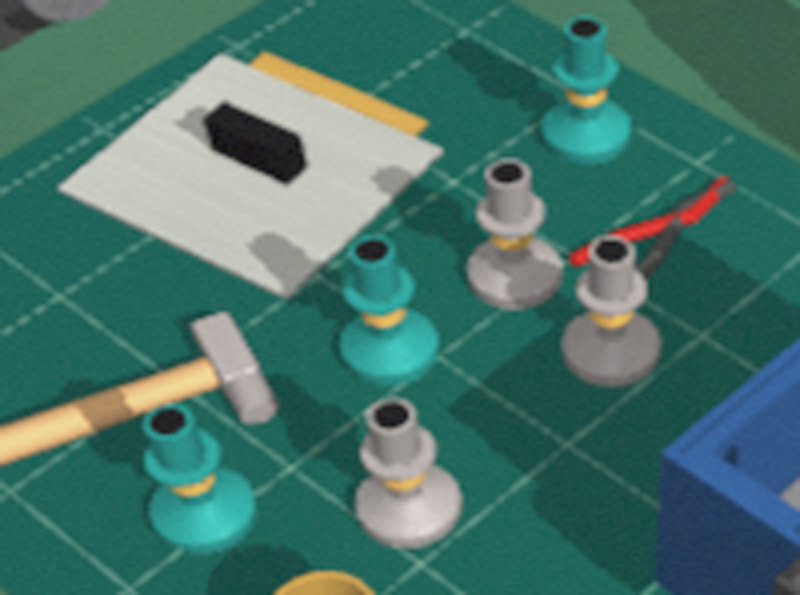

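View pics/c2.png

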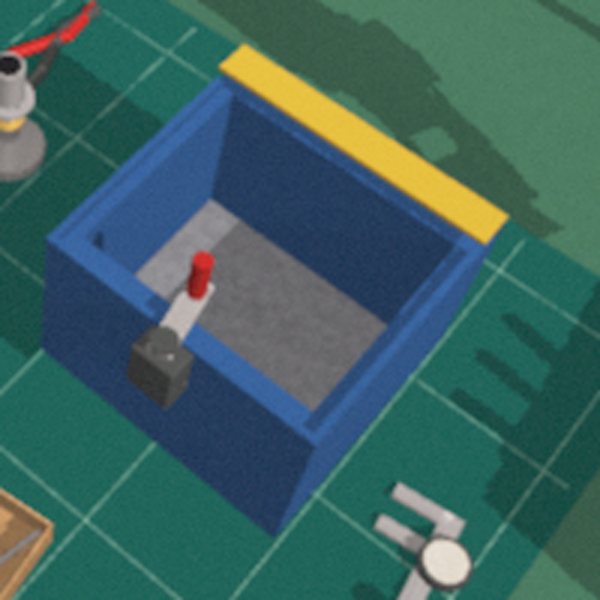

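View pics/c3.png

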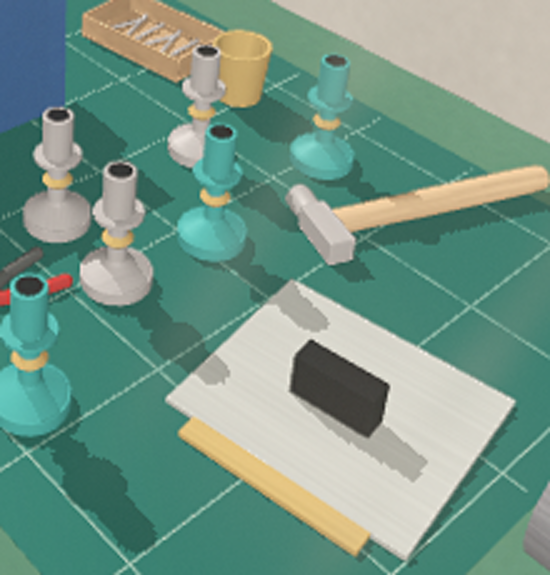

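View pics/c4.png

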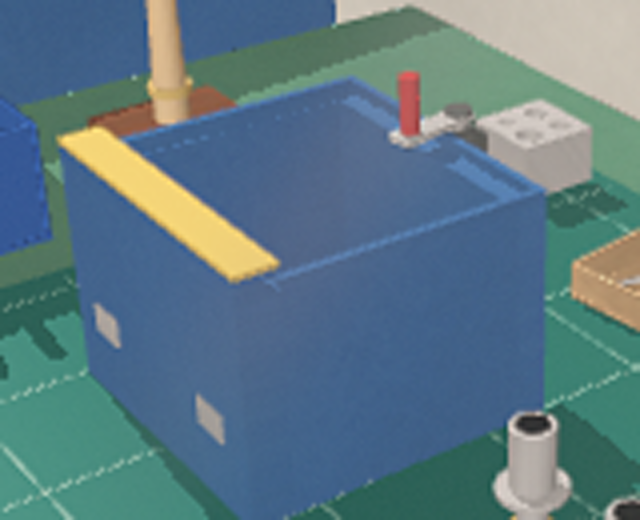

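```bash
cat >> h.py <<'E'
def ray(n,uv):
    c=arm.camera_info(n);K=c['mtx'];P=c['pose']
    d=P[:3,:3]@np.linalg.solve(K,[uv[0],uv[1],1]); return P[:3,3],d/np.linalg.norm(d)
def wray(uv,M):
    c=arm.camera_info('wrist');K=np.array(c['mtx']);P=M@c['T_tool_cam']
    x=(uv[0]-K[0,2])/K[0,0];y=(uv[1]-K[1,2])/K[1,1];r=np.hypot(x,y)+1e-12
    d=P[:3,:3]@np.array([x/r*np.sin(r),y/r*np.sin(r),np.cos(r)]);return P[:3,3],d
def onz(o,d,z): return o+d*(z-o[2])/d[2]
def tri(rays):
    A=np.zeros((3,3));b=np.zeros(3)
    for o,d in rays:
        Q=np.eye(3)-np.outer(d,d);A+=Q;b+=Q@o
    return np.linalg.solve(A,b)
def proj(n,p):
    c=arm.camera_info(n);q=np.linalg.inv(c['pose'])@np.append(p,1);q=c['mtx']@q[:3];return q[:2]/q[2]
def wproj(p,M):
    c=arm.camera_info('wrist');K=np.array(c['mtx']);q=(np.linalg.inv(M@c['T_tool_cam'])@np.append(p,1))[:3]
    th=np.arctan2(np.hypot(q[0],q[1]),q[2]);u=q[:2]/np.hypot(q[0],q[1])*th
    return np.array([K[0,0]*u[0]+K[0,2],K[1,1]*u[1]+K[1,2]])
E
python3 - <<'E'
from h import *
def show(l,s,d,z):
    r=[];
    if s: r.append(ray('scene',s)); 
    if d: r.append(ray('side',d))
    print(l,[np.round(onz(*q,z)*1000).astype(int)[:2].tolist() for q in r], np.round(tri(r)*1000).astype(int) if len(r)>1 else '')
show('A',(297,179.4),(338.4,298.4),.12)
show('B',(322.5,201.4),(313.6,276),.12)
show('C',(267.5,248.6),(372.8,250.8),.12)
show('cvR',(280.5,172.9),(356.4,389.6),.006)
show('cvB',(241.3,214.6),(406.8,342.4),.006)
show('cvL',(185,183.4),(496,390.8),.006)
show('cvT',(225.5,145.7),(454,453.2),.006)
show('tongue1',(236.3,144.9),None,.006)
show('tongue2',(277,165.4),None,.006)
show('led in L',(393.3,202.7),(249.5,234.8),.18)
show('led in R',(481.7,261),(205.2,201.7),.18)
show('led out R',(489.3,251.7),(194.5,205),.18)
show('led out L',(401.7,195),(238.5,239.7),.18)
show('far L up',(336,260),(316.2,217.5),.168)
show('far R up',(424,326.7),(268,189.2),.168)
show('pin top',(388,265),(282.2,188.5),.171+.006+.041)
show('pivot top',(374,293),(294.7,197),.18)
E
```

```text
A [[470, -128], [469, -133]] [ 470 -130  118]
B [[479, -34], [479, -37]] [479 -35 119]
C [[663, -35], [660, -39]] [662 -37 118]
cvR [[413, -254], [410, -260]] [ 412 -258    2]
cvB [[589, -227], [585, -232]] [ 588 -229    2]
cvL [[621, -426], [619, -431]] [ 620 -429    3]
cvT [[446, -454], [445, -462]] [ 445 -459    3]
tongue1 [[422, -432]] 
tongue2 [[400, -282]] 
led in L [[412, 118], [412, 116]] [412 118 179]
led in R [[414, 344], [413, 341]] [414 344 179]
led out R [[384, 344], [382, 338]] [383 344 178]
led out L [[382, 119], [380, 111]] [382 117 177]
far L up [[606, 117], [602, 111]] [605 116 165]
far R up [[606, 339], [604, 336]] [605 338 167]
pin top [[571, 219], [574, 218]] [572 218 219]
pivot top [[619, 227], [617, 224]] [619 226 179]
```

Two cameras agree to about 3 mm and the heights match (119 vs 120, 218 vs 219, 179 vs 180). Box is centred at about (501, 230) mm, yaw ≈ -0.015. Latch is at about 1.36 rad. Next is a helper that turns a world grasp point into tool-axis moves.

```bash
cat >> h.py <<'E'
def go(g,yaw=None):
    """g: grasp point world mm; yaw: angle of jaw axis from world y, ccw positive (mod pi). prints tool shift mm and twist"""
    M=T(); t=np.array(g)/1000+[0,0,.159]; d=M[:3,:3].T@(t-M[:3,3])*1000
    cur=np.arctan2(-M[0,1],M[1,1]); tw=None
    if yaw is not None:
        e=(yaw-cur+np.pi/2)%np.pi-np.pi/2; tw=-e
    print('shift',np.round(d,1),'twist',None if tw is None else round(tw,3),'curyaw',round(cur,3),'j7',round(arm.observe()['joints'][6],2))
def grasp():
    M=T(); return (M[:3,3]+M[:3,2]*.159)*1000
BX=np.array([501.,230.]);BYAW=-0.015
def b2w(x,y,z=0):
    c,s=np.cos(BYAW),np.sin(BYAW);return np.array([BX[0]+c*x-s*y,BX[1]+s*x+c*y,z])
E
python3 - <<'E'
from h import *
go((572,218,320),np.arctan2(.76,.64)) 
E
```

```text
shift [-443.7 -203.2  -74.6] twist -1.267 curyaw -0.396 j7 -0.08
```

Call:
{"op": "move_arm", "data": {"steps": [[0, 0, -40, 0], [0, 0, -75, 0], [-44, -20, -75, -0.13], [-89, -41, -75, -0.25], [-133, -61, -75, -0.38], [-178, -81, -75, -0.51], [-222, -102, -75, -0.63], [-266, -122, -75, -0.76], [-311, -142, -75, -0.89], [-355, -163, -75, -1.01], [-399, -183, -75, -1.14], [-444, -203, -75, -1.267], [-444, -203, -75, -1.267]]}}

```text
clock: 1.78
position: [0.5749, 0.2136, 0.4791]
ee_rot: [1.317, -2.852, 0.004]
force: [-0.9, 1.1, -1.3]
width: 1.002
```

```bash
python3 - <<'E'
from h import *
print(np.round(grasp(),1)); M=T(); snap('wrist','w1.png')
for p in [(572,218,218),(619,228,177),b2w(-88,114,180),b2w(-88,-114,180)]: print(p,wproj(np.array(p)/1000,M))
go((572,218,201))
E
```

```text
[575.  213.2 320.1]
(572, 218, 218) [320.96240298 249.41753951]
(619, 228, 177) [283.77277946 280.09693652]
[414.71983569 345.30712574 180.        ] [546.82786296 230.20911419]
[411.29996394 117.33277526 180.        ] [394.55643635   6.468277  ]
shift [ -0.6   2.3 119.1] twist None curyaw 0.867 j7 1.99
```

View pics/w1.png

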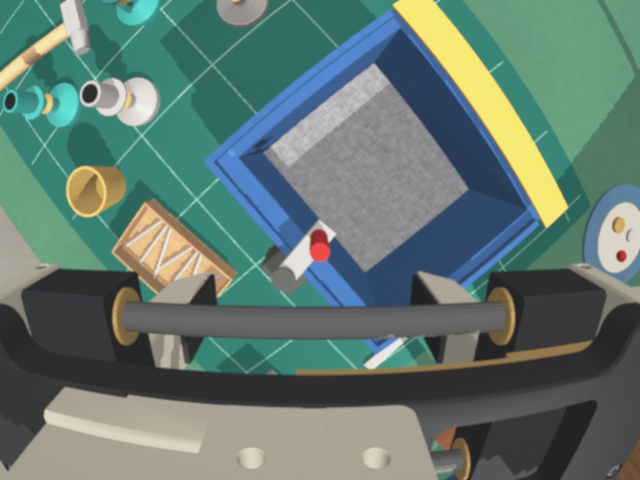

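```bash
python3 - <<'E'
from h import *
arm.get_image('side');arm.get_image('side')
M=T(); print(grasp()); im=snap('wrist','w2.png').astype(int)
m=(im[:,:,0]>150)&(im[:,:,1]<60)&(im[:,:,2]<70); m[:200]=0;m[300:]=0
n,l,st,c=cv2.connectedComponentsWithStats(m.astype(np.uint8)); print(st[1:],c[1:])
for p in [(572,218,218),(619,228,177)]: print(p,wproj(np.array(p)/1000,M))
for uv in [(320,241),(320,246)]: print(onz(*wray(uv,M),.218)*1000)
E
```

```text
[571.71003867 218.97323509 320.42878783]
[[313 228   1   1   1]
 [315 229   1   1   1]
 [317 233   1   2   2]
 [312 234   1   1   1]
 [302 236  17   7  30]
 [617 251   4   9  29]] [[313.         228.        ]
 [315.         229.        ]
 [317.         233.5       ]
 [312.         234.        ]
 [311.16666667 238.76666667]
 [618.48275862 255.13793103]]
(572, 218, 218) [311.19682868 245.84460463]
(619, 228, 177) [275.22433435 276.87944884]
[565.29976424 219.23173214 218.        ]
[567.53899557 221.9104128  218.        ]
```

```bash
python3 - <<'E'
import cv2
a=cv2.imread('pics/w2.png'); cv2.imwrite('pics/w2c.png',cv2.resize(a[200:320,230:390],None,fx=5,fy=5,interpolation=2))
E
```

```text
(no output)
```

View pics/w2c.png

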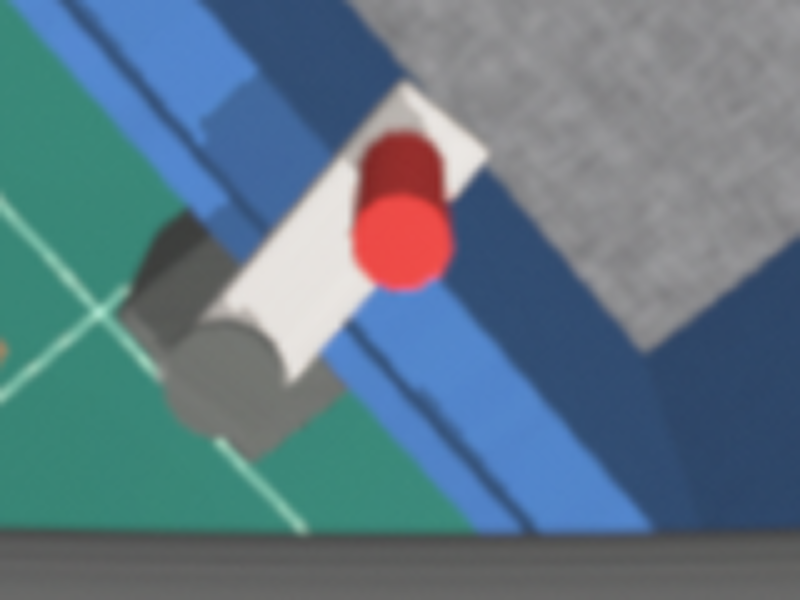

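Call:
{"op": "move_arm", "data": {"steps": [[0, 0, 30, 0], [0, 0, 60, 0], [0, 0, 85, 0], [0, 0, 105, 0], [0, 0, 116, 0], [0, 0, 119, 0], [0, 0, 119, 0], [0, 0, 119, 0]]}}

```text
clock: 2.98
position: [0.5725, 0.2183, 0.3615]
ee_rot: [-1.325, 2.847, 0.0]
force: [-0.2, 0.5, -0.4]
width: 0.998
```

Call:
{"op": "move_arm", "data": {"steps": [[0, 0, 0, 0], [0, 0, 0, 0], [0, 0, 0, 0], [0, 0, 0, 0], [0, 0, 0, 0]], "grip": 20, "grip_force": 8}}

```text
clock: 3.6
position: [0.5724, 0.2182, 0.3607]
ee_rot: [1.325, -2.848, -0.0]
force: [-0.2, 0.1, -0.5]
width: 0.504
```

```bash
python3 - <<'E'
from h import *
print(grasp()); snap('scene','s1.png'); M=T(); snap('wrist','w3.png')
P=np.array([619,228.]);
a=np.arctan2(619-572,228-218);print('theta',a)
c=BYAW
for th in np.r_[np.linspace(1.33,0,8),-.1]:
    t=np.array([-np.sin(th),-np.cos(th)])*45; t=np.array([np.cos(c)*t[0]-np.sin(c)*t[1],np.sin(c)*t[0]+np.cos(c)*t[1]])+P
    d=M[:3,:3].T@(np.r_[t,201]-grasp()); print(round(th,2),np.round(t),np.round(d,1))
E
```

```text
[572.34258912 218.15298372 201.71412026]
theta 1.361156480920684
1.33 [575. 218.] [-1.6 -2.3  0.7]
1.14 [578. 210.] [ 2.9 -9.6  0.7]
0.95 [582. 202.] [  5.9 -17.5   0.7]
0.76 [588. 196.] [  7.3 -26.    0.7]
0.57 [594. 190.] [  7.2 -34.5   0.7]
0.38 [602. 186.] [  5.4 -42.8   0.7]
0.19 [610. 184.] [  2.1 -50.7   0.7]
0.0 [618. 183.] [ -2.7 -57.8   0.7]
-0.1 [623. 183.] [ -5.7 -61.1   0.7]
```

View pics/w3.png

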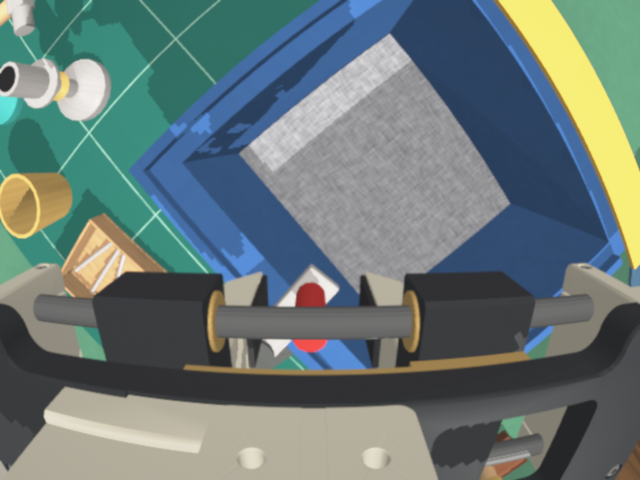

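Call:
{"op": "move_arm", "data": {"steps": [[0, 0, 0, 0], [0, 0, 0, 0], [0, 0, 0, 0], [0, 0, 0, 0], [1, -4, 0, 0], [3, -9, 0, 0], [5, -15, 0, 0], [6, -21, 0, 0], [7, -27, 0, 0], [7, -33, 0, 0], [6, -39, 0, 0], [5, -45, 0, 0], [2, -51, 0, 0], [0, -57, 0, 0], [-2, -61, 0, 0], [-3, -64, 0, 0], [-3, -65, 0, 0]], "grip": 20}}

```text
clock: 5.82
position: [0.6227, 0.1801, 0.3606]
ee_rot: [1.327, -2.845, -0.005]
force: [-9.7, 4.5, 4.6]
width: 0.215
```

```bash
python3 - <<'E'
from h import *
print(grasp()); snap('scene','s2.png'); M=T(); snap('wrist','w4.png');print(arm.observe()['force'],arm.observe()['width']*91.8)
E
```

```text
[622.10442825 180.38823587 201.59739924]
[-7.47363295  3.59183335  4.09383275] 20.156520735953897
```

View pics/w4.png

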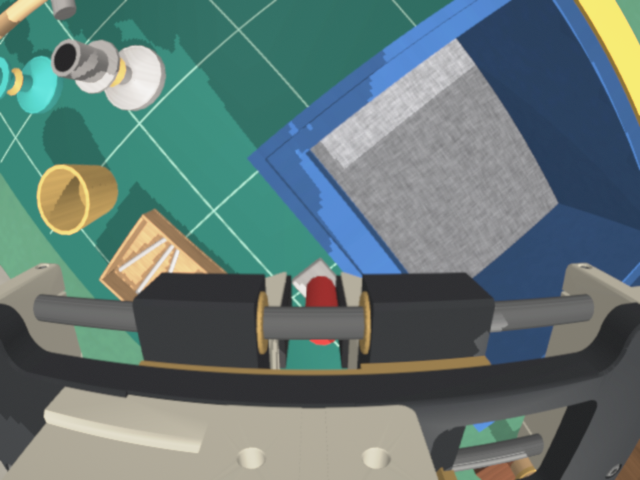

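View pics/s2.png

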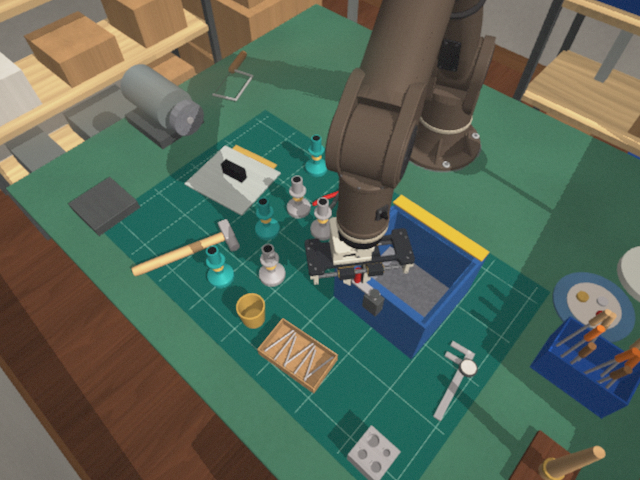

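Call:
{"op": "move_arm", "data": {"steps": [[0, 3, 0, 0], [0, 3, 0, 0], [0, 3, -40, 0], [0, 3, -90, 0], [0, 3, -130, 0], [0, 3, -130, 0], [0, 3, -130, 0]], "grip": 26}}

```text
clock: 6.8
position: [0.6218, 0.1802, 0.4902]
ee_rot: [1.325, -2.848, 0.0]
force: [-0.2, -0.7, -0.5]
width: 0.286
```

```bash
python3 - <<'E'
from h import *
print(grasp()); go((662,-37,330),BYAW)
print(onz(*ray('scene',(251,298)),.065), onz(*ray('scene',(213,247)),.12))
E
```

```text
[621.79672039 180.09971778 331.21657141]
shift [ 140.2 -170.7    1.3] twist 0.886 curyaw 0.871 j7 2.08
[0.75738942 0.00216288 0.065     ] [ 0.7419303  -0.12933031  0.12      ]
```

Call:
{"op": "move_arm", "data": {"steps": [[23, -28, 0, 0.15], [47, -57, 0, 0.3], [70, -85, 0, 0.44], [93, -114, 0, 0.59], [117, -142, 0, 0.74], [140, -171, 0, 0.886], [140, -171, 0, 0.886], [140, -171, 0, 0.886], [140, -171, 0, 0.886], [140, -171, 0, 0.886]], "grip": 54}}

```text
clock: 8.05
position: [0.6624, -0.0357, 0.4906]
ee_rot: [-0.021, -3.141, -0.001]
force: [-0.2, 0.2, -0.0]
width: 0.587
```

```bash
python3 - <<'E'
from h import *
M=T();print(grasp()); snap('wrist','w5.png'); print(wproj(np.array([.662,-.037,.12]),M)); snap('scene','s3.png')
go((662,-37,111))
E
```

```text
[662.35273949 -35.67978565 331.59281752]
[312.29836506 214.77182294]
shift [  0.4  -1.  220.8] twist None curyaw -0.014 j7 1.63
```

View pics/w5.png

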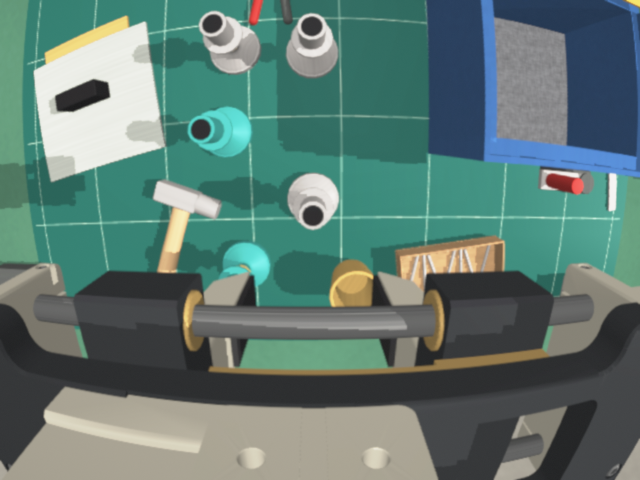

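View pics/s3.png

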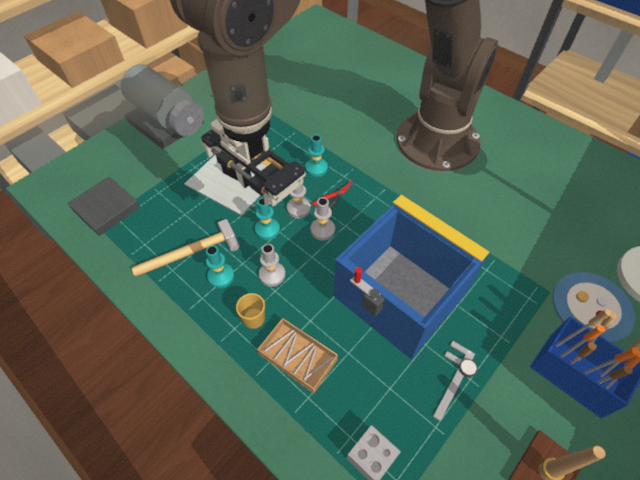

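Stick C's socket top is at (313,215) in the wrist view, against a predicted (312,215). The latch is fully open. Descending to the grasp.

Call:
{"op": "move_arm", "data": {"steps": [[0, -1, 45, 0], [0, -1, 90, 0], [0, -1, 130, 0], [0, -1, 160, 0], [0, -1, 185, 0], [0, -1, 205, 0], [0, -1, 217, 0], [0, -1, 220, 0], [0, -1, 220, 0], [0, -1, 220, 0]]}}

```text
clock: 9.4
position: [0.6627, -0.0377, 0.2717]
ee_rot: [0.023, 3.14, 0.0]
force: [0.1, 0.8, -0.1]
width: 0.589
```

Call:
{"op": "move_arm", "data": {"steps": [[0, 0, 0, 0], [0, 0, 0, 0], [0, 0, 0, 0], [0, 0, 0, 0], [0, 0, 0, 0], [0, 0, 0, 0]], "grip": 10, "grip_force": 15}}

```text
clock: 10.15
position: [0.6624, -0.0376, 0.2708]
ee_rot: [0.023, 3.141, 0.0]
force: [0.1, 0.5, 0.7]
width: 0.305
```

```bash
python3 - <<'E'
from h import *
print(grasp(),arm.observe()['force'],arm.observe()['width']*91.8)
for p in [(-42,-46),(-42,46),(38,0)]: print(p,b2w(*p)); go((*b2w(*p)[:2],350))
E
```

```text
[662.46277493 -37.53292572 111.75808227] [0.05159938 0.53590186 0.72331456] 27.997577043094747
(-42, -46) [458.31475079 184.63515128   0.        ]
shift [ 207.4  219.2 -238.2] twist None curyaw -0.015 j7 1.66
(-42, 46) [459.69469904 276.62480147   0.        ]
shift [ 207.3  311.2 -238.2] twist None curyaw -0.015 j7 1.66
(38, 0) [538.99572508 229.43002137   0.        ]
shift [ 127.3  265.2 -238.2] twist None curyaw -0.015 j7 1.66
```

Call:
{"op": "move_arm", "data": {"steps": [[0, 0, -5, 0], [0, 0, -15, 0], [0, 0, -40, 0], [0, 0, -80, 0], [0, 0, -130, 0], [0, 0, -180, 0], [0, 0, -220, 0], [0, 0, -240, 0], [0, 0, -240, 0], [0, 0, -240, 0]]}}

```text
clock: 11.4
position: [0.6621, -0.0377, 0.5096]
ee_rot: [-0.023, -3.14, 0.0]
force: [-0.5, 0.8, -3.4]
width: 0.303
```

```bash
python3 - <<'E'
from h import *
print(grasp(),arm.observe()['force'],arm.observe()['width']*91.8)
go((*b2w(38,0)[:2],350),BYAW)
E
```

```text
[661.83115908 -37.70608042 350.598725  ] [-0.45108171  0.783149   -3.3942883 ] 27.85488243248035
shift [127.1 265.3   0.8] twist 0.0 curyaw -0.015 j7 1.63
```

Held, with a weight of about 3.4 N. Carrying it over the box.

Call:
{"op": "move_arm", "data": {"steps": [[10, 20, 0, 0], [30, 60, 0, 0], [50, 105, 0, 0], [70, 150, 0, 0], [90, 195, 0, 0], [110, 235, 0, 0], [122, 257, 0, 0], [127, 265, 0, 0], [127, 265, 0, 0], [127, 265, 0, 0], [127, 265, 0, 0], [127, 265, 0, 0]]}}

```text
clock: 12.9
position: [0.5397, 0.2285, 0.5107]
ee_rot: [0.025, 3.141, -0.0]
force: [0.1, 0.9, -2.7]
width: 0.303
```

```bash
python3 - <<'E'
from h import *
print(grasp(),arm.observe()['force'],arm.observe()['width']*91.8); M=T(); snap('wrist','w6.png'); snap('scene','s4.png'); snap('side','d4.png')
E
```

```text
[539.71008951 228.44111177 351.71615668] [ 0.05835142  0.93766641 -2.66827081] 27.82523350462933
```

View pics/w6.png

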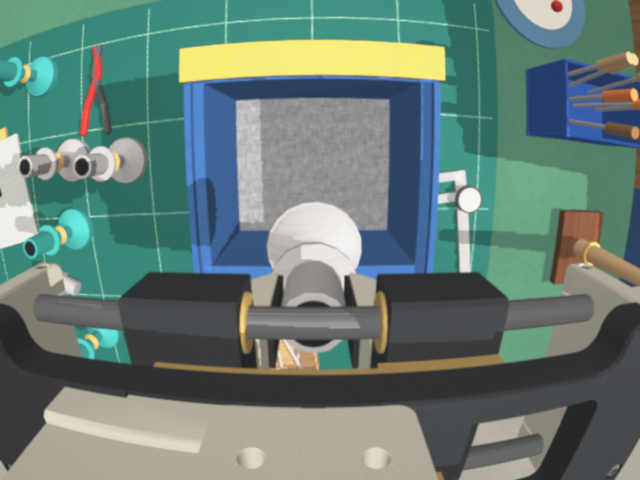

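View pics/s4.png

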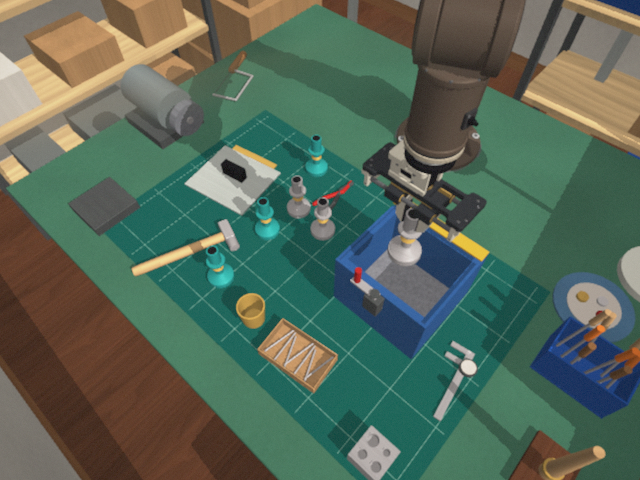

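```bash
python3 - <<'E'
from h import *
M=T()
for uv in [(180,82),(445,80),(180,48),(443,44)]: print(uv,np.round(onz(*wray(uv,M),.18)*1000))
for uv in [(237,100),(386,98),(389,231)]: print(uv,[np.round(onz(*wray(uv,M),z)*1000) for z in (.012,.024,.036)])
E
```

```text
(180, 82) [412. 116. 180.]
(445, 80) [414. 343. 180.]
(180, 48) [381. 116. 180.]
(443, 44) [381. 343. 180.]
(237, 100) [array([411., 133.,  12.]), array([413., 135.,  24.]), array([414., 138.,  36.])]
(386, 98) [array([412., 324.,  12.]), array([414., 321.,  24.]), array([415., 319.,  36.])]
(389, 231) [array([588., 329.,  12.]), array([585., 327.,  24.]), array([582., 324.,  36.])]
```

Call:
{"op": "move_arm", "data": {"steps": [[0, 1, 25, 0], [0, 1, 50, 0], [0, 1, 75, 0], [0, 1, 100, 0], [0, 1, 125, 0], [0, 1, 150, 0], [0, 1, 170, 0], [0, 1, 185, 0], [0, 1, 195, 0], [0, 1, 200, 0], [0, 1, 200, 0], [0, 1, 200, 0]]}}

```text
clock: 14.55
position: [0.5396, 0.2302, 0.3113]
ee_rot: [0.023, 3.141, 0.001]
force: [-0.5, 0.4, -3.2]
width: 0.303
```

Call:
{"op": "move_arm", "data": {"steps": [[0, 0, 1, 0], [0, 0, 2, 0], [0, 0, 3, 0], [0, 0, 4, 0], [0, 0, 5, 0], [0, 0, 6, 0], [0, 0, 6, 0], [0, 0, 6, 0]]}}

```text
clock: 15.55
position: [0.5394, 0.2302, 0.3047]
ee_rot: [0.023, 3.141, 0.0]
force: [0.5, 0.3, -3.6]
width: 0.299
```

```bash
python3 - <<'E'
from h import *
print(grasp(),'foot',grasp()[2]-111.7,arm.observe()['force'],arm.observe()['width']*91.8); snap('scene','s5.png')
E
```

```text
[539.37518472 230.18024878 145.732945  ] foot 34.03294499555663 [ 0.48700246  0.33609695 -3.56163407] 27.42049120744499
```

View pics/s5.png

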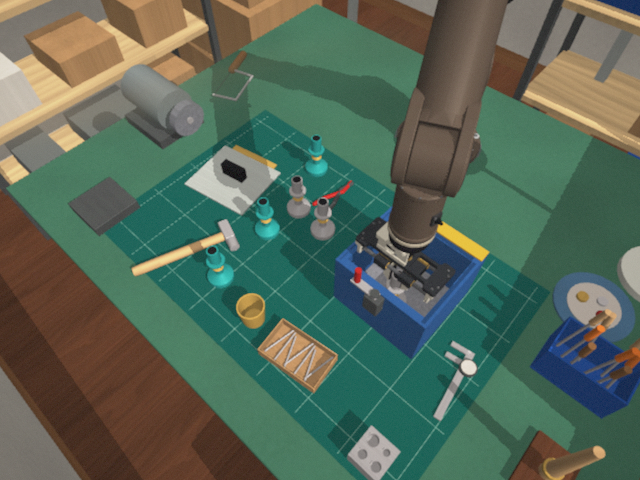

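Call:
{"op": "move_arm", "data": {"steps": [[0, 0, 2, 0], [0, 0, 4, 0], [0, 0, 6, 0], [0, 0, 7, 0], [0, 0, 8, 0], [0, 0, 9, 0], [0, 0, 10, 0], [0, 0, 10, 0]]}}

```text
clock: 16.6
position: [0.5393, 0.2301, 0.2947]
ee_rot: [-0.023, -3.141, 0.0]
force: [0.9, 0.0, -3.0]
width: 0.301
```

Call:
{"op": "move_arm", "data": {"steps": [[0, 0, 1, 0], [0, 0, 2, 0], [0, 0, 3, 0], [0, 0, 4, 0], [0, 0, 4, 0], [0, 0, 4, 0]]}}

```text
clock: 17.35
position: [0.5394, 0.2302, 0.2907]
ee_rot: [0.023, 3.141, 0.0]
force: [0.0, -0.1, -3.3]
width: 0.299
```

Call:
{"op": "move_arm", "data": {"steps": [[0, 0, 1, 0], [0, 0, 2, 0], [0, 0, 3, 0], [0, 0, 3, 0], [0, 0, 3, 0]]}}

```text
clock: 17.98
position: [0.5397, 0.2304, 0.2896]
ee_rot: [0.023, 3.14, 0.002]
force: [-4.1, -0.9, 13.4]
width: 0.298
```

Call:
{"op": "move_arm", "data": {"steps": [[0, 0, 1, 0], [0, 0, 2, 0], [0, 0, 2, 0], [0, 0, 2, 0]]}}

```text
clock: 18.48
position: [0.5402, 0.2304, 0.2884]
ee_rot: [0.024, 3.138, 0.003]
force: [-4.4, -2.4, 19.2]
width: 0.307
```

Call:
{"op": "move_arm", "data": {"steps": [[0, 0, 1, 0], [0, 0, 2, 0], [0, 0, 2, 0], [0, 0, 2, 0]]}}

```text
clock: 18.98
position: [0.5407, 0.2303, 0.2866]
ee_rot: [0.024, 3.137, 0.003]
force: [-2.3, -2.3, 20.4]
width: 0.3
```

Contact felt: board top is at about 19 mm. I'll relieve the force and release.

Call:
{"op": "move_arm", "data": {"steps": [[0, 0, -1, 0], [0, 0, -2, 0], [0, 0, -2, 0]]}}

```text
clock: 19.35
position: [0.5405, 0.2304, 0.2868]
ee_rot: [0.024, 3.138, 0.002]
force: [3.9, 0.3, 7.2]
width: 0.299
```

Call:
{"op": "move_arm", "data": {"steps": [[0, 0, 0, 0], [0, 0, 0, 0], [0, 0, 0, 0], [0, 0, 0, 0]], "grip": 48}}

```text
clock: 19.85
position: [0.5392, 0.2302, 0.2855]
ee_rot: [-0.023, -3.141, 0.0]
force: [0.3, 0.2, 0.3]
width: 0.522
```

Call:
{"op": "move_arm", "data": {"steps": [[0, 0, -10, 0], [0, 0, -30, 0], [0, 0, -60, 0], [0, 0, -100, 0], [0, 0, -140, 0], [0, 0, -165, 0], [0, 0, -165, 0], [0, 0, -165, 0]]}}

```text
clock: 20.85
position: [0.5391, 0.23, 0.4504]
ee_rot: [-0.023, -3.141, 0.0]
force: [0.2, 0.1, -0.3]
width: 0.524
```

```bash
python3 - <<'E'
from h import *
print(grasp(),arm.observe()['force']);snap('wrist','w7.png'); snap('scene','s6.png'); go((479,-35,290),BYAW)
E
```

```text
[538.98480692 229.98055621 291.37427083] [ 0.17541272  0.13347932 -0.25858196]
shift [  56.1 -265.9    1. ] twist 0.0 curyaw -0.015 j7 1.11
```

View pics/w7.png

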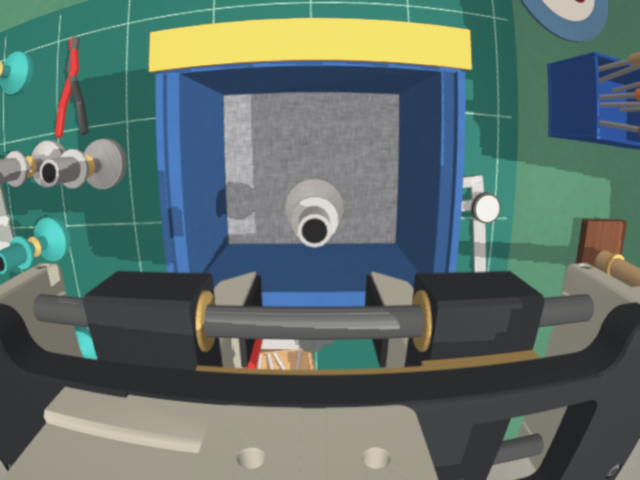

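View pics/s6.png

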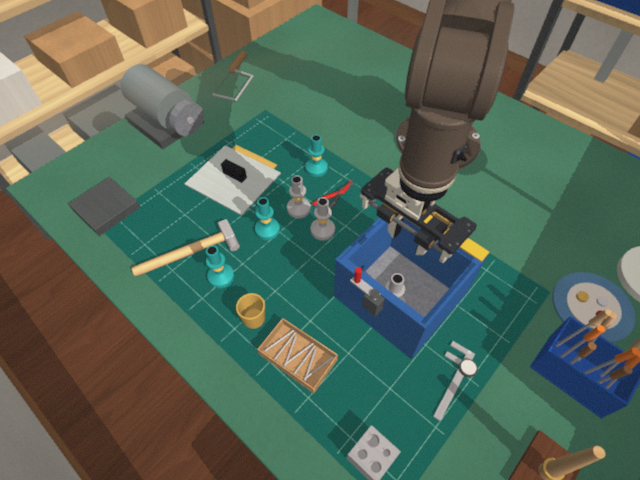

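Stick C stands at (314,230), upright. Next is stick B.

Call:
{"op": "move_arm", "data": {"steps": [[10, -45, 0, 0], [20, -95, 0, 0], [30, -145, 0, 0], [42, -200, 0, 0], [52, -245, 0, 0], [56, -266, 0, 0], [56, -266, 0, 0], [56, -266, 0, 0], [56, -266, 0, 0]], "grip": 54}}

```text
clock: 22.08
position: [0.4797, -0.0337, 0.4504]
ee_rot: [-0.02, -3.141, -0.0]
force: [-0.7, -1.0, -0.8]
width: 0.592
```

```bash
python3 - <<'E'
from h import *
print(grasp());M=T(); snap('wrist','w8.png'); print([wproj(np.array(p),M) for p in [(.479,-.035,.12),(.470,-.130,.12)]]);  go((479,-35,112),BYAW)
E
```

```text
[479.59622779 -33.62101535 291.42658729]
[array([312.1543918 , 223.68650547]), array([203.42078752, 215.56657295])]
shift [  0.6  -1.2 179.5] twist 0.002 curyaw -0.013 j7 1.57
```

View pics/w8.png

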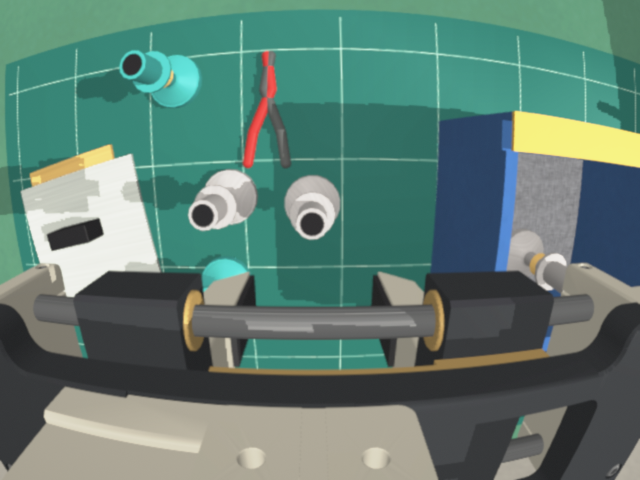

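Call:
{"op": "move_arm", "data": {"steps": [[0, -1, 40, 0], [0, -1, 80, 0], [0, -1, 115, 0], [0, -1, 145, 0], [0, -1, 165, 0], [0, -1, 176, 0], [0, -1, 179, 0], [0, -1, 179, 0], [0, -1, 179, 0]]}}

```text
clock: 23.25
position: [0.4797, -0.036, 0.2724]
ee_rot: [0.023, 3.14, 0.0]
force: [0.4, 1.0, 0.6]
width: 0.593
```

Call:
{"op": "move_arm", "data": {"steps": [[0, 0, 0, 0], [0, 0, 0, 0], [0, 0, 0, 0], [0, 0, 0, 0], [0, 0, 0, 0], [0, 0, 0, 0]], "grip": 10, "grip_force": 15}}

```text
clock: 24.0
position: [0.4795, -0.0358, 0.2718]
ee_rot: [0.023, 3.141, 0.0]
force: [0.5, 2.2, 1.5]
width: 0.304
```

```bash
python3 - <<'E'
from h import *
print(grasp(),arm.observe()['force'],arm.observe()['width']*91.8)
go((*b2w(-42,46)[:2],350),BYAW)
E
```

```text
[479.49340308 -35.75584755 112.80240756] [0.54163087 2.19524737 1.47573194] 27.888685945643193
shift [  24.3  312.2 -237.1] twist 0.0 curyaw -0.015 j7 1.66
```

Call:
{"op": "move_arm", "data": {"steps": [[0, 0, -5, 0], [0, 0, -15, 0], [0, 0, -40, 0], [0, 0, -80, 0], [0, 0, -130, 0], [0, 0, -170, 0], [0, 0, -190, 0], [3, 30, -190, 0], [6, 70, -190, 0], [10, 120, -190, 0], [14, 170, -190, 0], [18, 220, -190, 0], [21, 265, -190, 0], [23, 295, -190, 0], [24, 309, -190, 0], [24, 312, -190, 0], [24, 312, -190, 0], [24, 312, -190, 0], [24, 312, -190, 0]]}}

```text
clock: 26.38
position: [0.4603, 0.2755, 0.4619]
ee_rot: [0.025, 3.141, -0.0]
force: [-0.2, -0.3, -3.4]
width: 0.301
```

```bash
python3 - <<'E'
from h import *
print(grasp(),arm.observe()['force'],arm.observe()['width']*91.8);snap('wrist','w9.png'); snap('scene','s7.png')
go((*b2w(-42,46)[:2],112.8+30),BYAW)
E
```

```text
[460.28830427 275.49731422 302.86266223] [-0.1550571  -0.31649644 -3.43746561] 27.592038743090928
shift [  0.5   0.7 160. ] twist -0.001 curyaw -0.016 j7 0.94
```

View pics/w9.png

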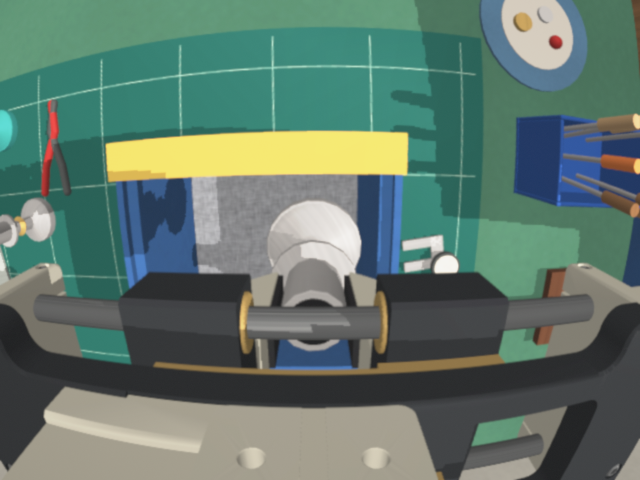

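Call:
{"op": "move_arm", "data": {"steps": [[0, 1, 25, 0], [0, 1, 50, 0], [0, 1, 75, 0], [0, 1, 100, 0], [0, 1, 120, 0], [0, 1, 138, 0], [0, 1, 150, 0], [0, 1, 158, 0], [0, 1, 163, 0], [0, 1, 166, 0], [0, 1, 166, 0], [0, 1, 166, 0]]}}

```text
clock: 27.98
position: [0.4602, 0.2774, 0.2961]
ee_rot: [0.023, 3.141, 0.001]
force: [-0.1, 0.6, -3.0]
width: 0.304
```

Call:
{"op": "move_arm", "data": {"steps": [[0, 0, 1, 0], [0, 0, 2, 0], [0, 0, 3, 0], [0, 0, 3, 0], [0, 0, 3, 0]]}}

```text
clock: 28.6
position: [0.4601, 0.2774, 0.2927]
ee_rot: [-0.023, -3.141, 0.0]
force: [-0.8, -0.4, -3.0]
width: 0.301
```

Call:
{"op": "move_arm", "data": {"steps": [[0, 0, 1, 0], [0, 0, 2, 0], [0, 0, 2, 0], [0, 0, 2, 0]]}}

```text
clock: 29.1
position: [0.4601, 0.2774, 0.291]
ee_rot: [0.023, 3.141, 0.0]
force: [-0.5, -1.1, 2.7]
width: 0.298
```

Contact at the expected height. Releasing.

Call:
{"op": "move_arm", "data": {"steps": [[0, 0, 0, 0], [0, 0, 0, 0], [0, 0, 0, 0], [0, 0, 0, 0]], "grip": 46}}

```text
clock: 29.6
position: [0.4601, 0.2774, 0.2907]
ee_rot: [0.023, 3.141, 0.0]
force: [-0.3, 0.1, 0.2]
width: 0.501
```

Call:
{"op": "move_arm", "data": {"steps": [[0, 0, -10, 0], [0, 0, -30, 0], [0, 0, -60, 0], [0, 0, -100, 0], [0, 0, -140, 0], [0, 0, -160, 0], [0, 0, -160, 0], [0, 0, -160, 0]]}}

```text
clock: 30.6
position: [0.4598, 0.2772, 0.4501]
ee_rot: [-0.023, -3.141, 0.001]
force: [0.7, 0.1, 0.5]
width: 0.498
```

```bash
python3 - <<'E'
from h import *
print(grasp(),arm.observe()['force']);snap('wrist','w10.png'); go((470,-130,290),BYAW)
E
```

```text
[459.67479838 277.07660679 291.11097912] [0.68012389 0.08586518 0.52455823]
shift [ -16.3 -407.     1.1] twist 0.0 curyaw -0.015 j7 0.93
```

View pics/w10.png

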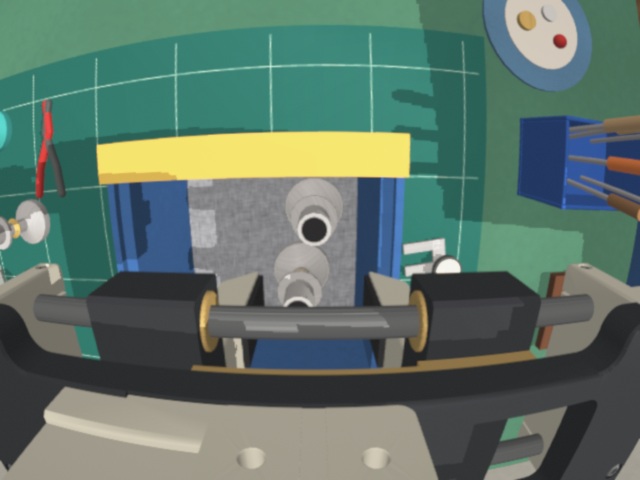

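Both stand upright. Now stick A.

Call:
{"op": "move_arm", "data": {"steps": [[-1, -35, 0, 0], [-3, -80, 0, 0], [-5, -130, 0, 0], [-7, -180, 0, 0], [-9, -230, 0, 0], [-11, -280, 0, 0], [-13, -330, 0, 0], [-15, -375, 0, 0], [-16, -400, 0, 0], [-16, -407, 0, 0], [-16, -407, 0, 0], [-16, -407, 0, 0], [-16, -407, 0, 0]], "grip": 54}}

```text
clock: 32.28
position: [0.4701, -0.1287, 0.4506]
ee_rot: [-0.02, -3.141, -0.001]
force: [-0.0, -0.5, 0.7]
width: 0.589
```

```bash
python3 - <<'E'
from h import *
print(grasp());M=T(); snap('wrist','w11.png'); print([wproj(np.array(p),M) for p in [(.470,-.130,.12)]]);  go((470,-130,112),BYAW)
E
```

```text
[ 470.10950125 -128.68951104  291.63755057]
[array([312.21348899, 224.11295211])]
shift [ 1.000e-01 -1.100e+00  1.797e+02] twist 0.002 curyaw -0.013 j7 1.79
```

View pics/w11.png

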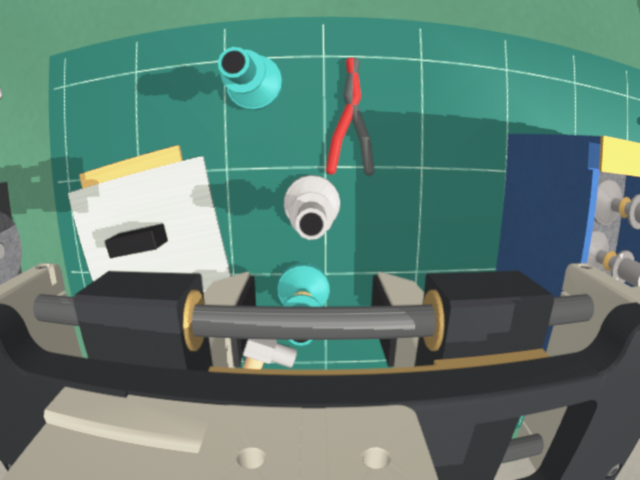

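Call:
{"op": "move_arm", "data": {"steps": [[0, -1, 40, 0], [0, -1, 80, 0], [0, -1, 115, 0], [0, -1, 145, 0], [0, -1, 165, 0], [0, -1, 176, 0], [0, -1, 179, 0], [0, -1, 179, 0], [0, -1, 179, 0]]}}

```text
clock: 33.45
position: [0.4703, -0.1309, 0.2724]
ee_rot: [0.023, 3.14, -0.0]
force: [0.1, -0.2, -0.3]
width: 0.588
```

Call:
{"op": "move_arm", "data": {"steps": [[0, 0, 0, 0], [0, 0, 0, 0], [0, 0, 0, 0], [0, 0, 0, 0], [0, 0, 0, 0], [0, 0, 0, 0]], "grip": 10, "grip_force": 15}}

```text
clock: 34.2
position: [0.47, -0.1308, 0.2718]
ee_rot: [0.023, 3.141, 0.0]
force: [-1.0, 1.0, 2.8]
width: 0.301
```

```bash
python3 - <<'E'
from h import *
print(grasp(),arm.observe()['force'],arm.observe()['width']*91.8)
go((*b2w(-42,-46)[:2],350),BYAW)
E
```

```text
[ 470.04421749 -130.76883362  112.80756216] [-0.9734317   1.0020033   2.77934811] 27.61783495540983
shift [  16.3  315.2 -237.2] twist 0.0 curyaw -0.015 j7 1.9
```

Call:
{"op": "move_arm", "data": {"steps": [[0, 0, -5, 0], [0, 0, -15, 0], [0, 0, -40, 0], [0, 0, -80, 0], [0, 0, -130, 0], [0, 0, -170, 0], [0, 0, -190, 0], [2, 30, -190, 0], [4, 70, -190, 0], [7, 120, -190, 0], [10, 170, -190, 0], [12, 220, -190, 0], [14, 265, -190, 0], [15, 295, -190, 0], [16, 311, -190, 0], [16, 315, -190, 0], [16, 315, -190, 0], [16, 315, -190, 0], [16, 315, -190, 0]]}}

```text
clock: 36.58
position: [0.4588, 0.1835, 0.4618]
ee_rot: [0.026, 3.141, -0.0]
force: [0.3, 0.2, -5.2]
width: 0.305
```

```bash
python3 - <<'E'
from h import *
print(grasp(),arm.observe()['force'],arm.observe()['width']*91.8);snap('wrist','w12.png'); snap('scene','s8.png')
go((*b2w(-42,-46)[:2],112.8+24),BYAW)
E
```

```text
[458.8498743  183.47262324 302.81856633] [ 0.30171702  0.1861815  -5.16597655] 28.025005416340928
shift [  0.4   0.8 166. ] twist -0.001 curyaw -0.016 j7 1.09
```

View pics/w12.png

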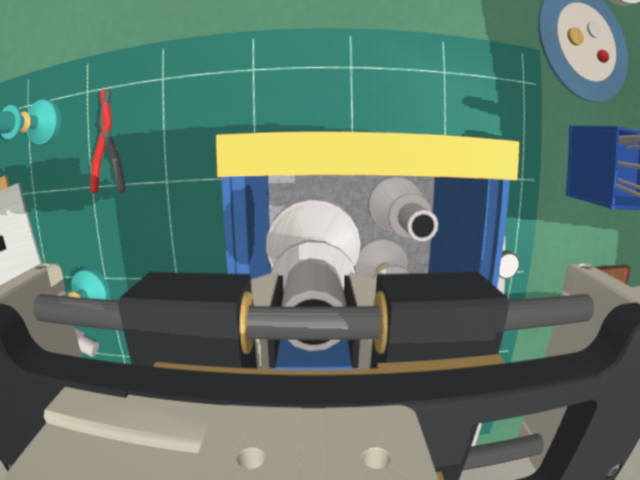

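View pics/s8.png

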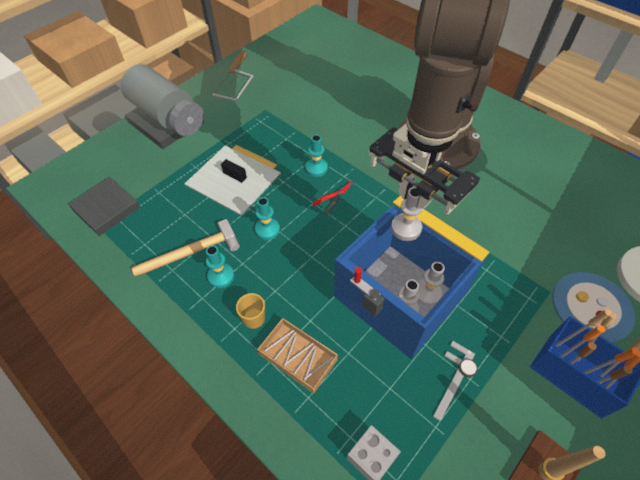

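```bash
python3 - <<'E'
from h import *
import cv2
for f,uv in [('s6',(397,279)),('s7',(397,279)),('s8',(411,285)),('s8B',(437,267))]: print(f,onz(*ray('scene',uv),.139)*1000)
a=[cv2.resize(cv2.imread(f'pics/{f}.png')[230:330,340:480],None,fx=2.8,fy=2.8,interpolation=2) for f in('s7','s8')]
cv2.imwrite('pics/cmp.png',np.hstack(a))
E
```

```text
s6 [541.39128543 231.54228954 139.        ]
s7 [541.39128543 231.54228954 139.        ]
s8 [533.38830748 261.66039247 139.        ]
s8B [460.88377727 277.15731766 139.        ]
```

View pics/cmp.png

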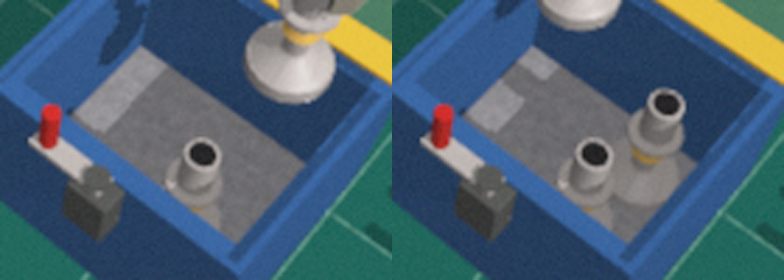

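Stick C got knocked about 3 cm earlier. It now stands upright at box (~34, 32), inside limits and clear of B. A goes in at (-42,-46) as planned.

Call:
{"op": "move_arm", "data": {"steps": [[0, 1, 25, 0], [0, 1, 50, 0], [0, 1, 75, 0], [0, 1, 100, 0], [0, 1, 120, 0], [0, 1, 138, 0], [0, 1, 150, 0], [0, 1, 158, 0], [0, 1, 163, 0], [0, 1, 166, 0], [0, 1, 167, 0], [0, 1, 168, 0], [0, 1, 168, 0], [0, 1, 168, 0]]}}

```text
clock: 38.42
position: [0.4587, 0.1854, 0.2939]
ee_rot: [0.023, 3.141, 0.0]
force: [0.6, 0.0, -4.8]
width: 0.3
```

Call:
{"op": "move_arm", "data": {"steps": [[0, 0, 1, 0], [0, 0, 2, 0], [0, 0, 3, 0], [0, 0, 3, 0], [0, 0, 3, 0]]}}

```text
clock: 39.05
position: [0.4588, 0.1854, 0.2913]
ee_rot: [0.023, 3.141, 0.0]
force: [-3.3, -0.3, 6.1]
width: 0.305
```

Contact (4.8 N of weight became +6 N). Releasing.

Call:
{"op": "move_arm", "data": {"steps": [[0, 0, 0, 0], [0, 0, 0, 0], [0, 0, 0, 0], [0, 0, 0, 0]], "grip": 46}}

```text
clock: 39.55
position: [0.4587, 0.1854, 0.2907]
ee_rot: [0.023, 3.141, 0.0]
force: [0.1, 0.1, -0.0]
width: 0.502
```

Call:
{"op": "move_arm", "data": {"steps": [[0, 0, -10, 0], [0, 0, -30, 0], [0, 0, -60, 0], [0, 0, -100, 0], [0, 0, -140, 0], [0, 0, -180, 0], [0, 0, -180, 0], [0, 0, -180, 0]]}}

```text
clock: 40.55
position: [0.4584, 0.1852, 0.4706]
ee_rot: [-0.023, -3.141, -0.0]
force: [-0.2, -0.2, -0.5]
width: 0.499
```

```bash
python3 - <<'E'
from h import *
print(grasp(),arm.observe()['force']);M=T();snap('wrist','w13.png');snap('scene','s9.png');snap('side','d9.png')
E
```

```text
[458.36975108 185.21679923 311.63983795] [-0.15855161 -0.17739649 -0.52502905]
```

View pics/w13.png

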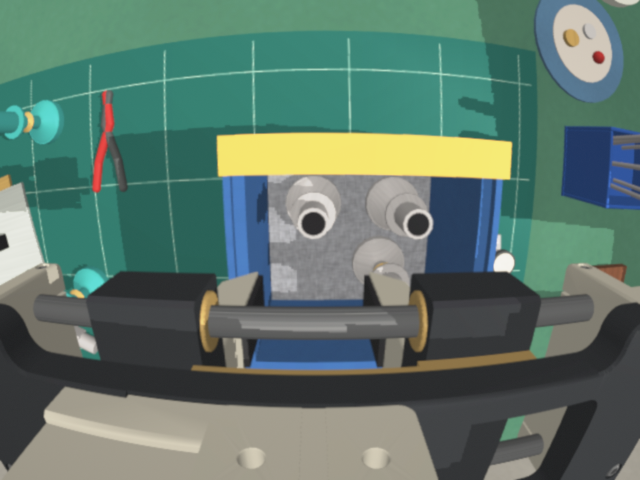

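View pics/s9.png

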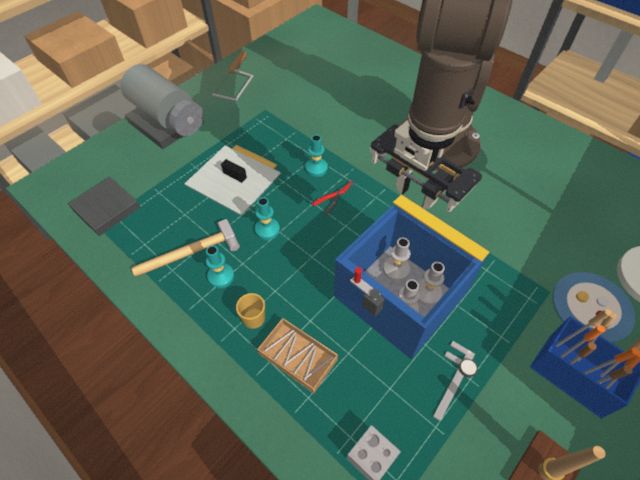

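View pics/d9.png

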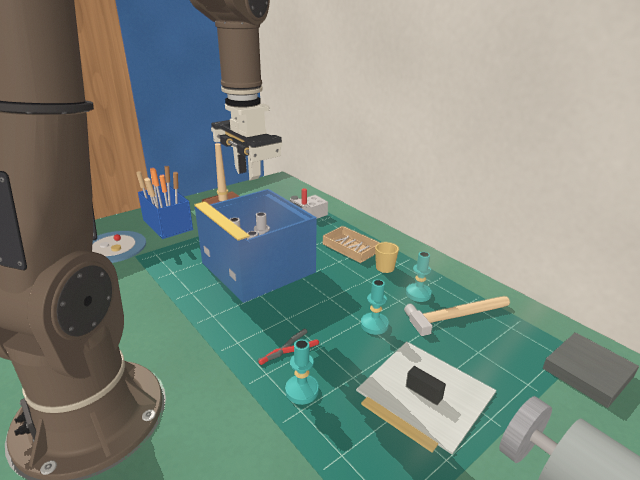

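All three sticks stand upright. Next the cover, whose plate corners give origin ≈ (507,-344) and yaw ≈ 0.163.

```bash
python3 - <<'E'
from h import *
go((507+5,-344+1,280),.163)
E
```

```text
shift [ -61.5 -527.4   31.1] twist -0.178 curyaw -0.015 j7 1.09
```

Call:
{"op": "move_arm", "data": {"steps": [[-4, -35, 0, 0], [-9, -80, 0, -0.02], [-15, -130, 0, -0.04], [-21, -180, 0, -0.06], [-27, -230, 0, -0.08], [-33, -280, 0, -0.1], [-38, -330, 5, -0.12], [-44, -380, 10, -0.14], [-50, -430, 18, -0.16], [-56, -480, 25, -0.17], [-60, -515, 31, -0.178], [-62, -527, 31, -0.178], [-62, -527, 31, -0.178], [-62, -527, 31, -0.178], [-62, -527, 31, -0.178], [-62, -527, 31, -0.178]], "grip": 91}}

```text
clock: 42.7
position: [0.513, -0.3417, 0.44]
ee_rot: [-0.258, 3.13, 0.0]
force: [0.3, 0.6, 0.2]
width: 0.99
```

```bash
python3 - <<'E'
from h import *
print(grasp());M=T();snap('wrist','w14.png');
c,s=np.cos(.163),np.sin(.163)
f=lambda x,y,z:np.array([507+c*x-s*y,-344+s*x+c*y,z])/1000
for q in [(-12,35,46),(-12,-35,46),(12,-35,46),(12,35,46),(-80,102,6),(-80,-102,6),(-99.5,75,6),(-99.5,-75,6)]: print(q,np.round(wproj(f(*q),M)))
go((507+5,-344+1,38),.163)
E
```

```text
[ 513.12681839 -341.6140416   281.02687529]
(-12, 35, 46) [347. 193.]
(-12, -35, 46) [278. 193.]
(12, -35, 46) [278. 216.]
(12, 35, 46) [346. 216.]
(-80, 102, 6) [404. 129.]
(-80, -102, 6) [221. 129.]
(-99.5, 75, 6) [380. 111.]
(-99.5, -75, 6) [245. 111.]
shift [  1.3  -1.  243. ] twist 0.001 curyaw 0.164 j7 2.41
```

View pics/w14.png

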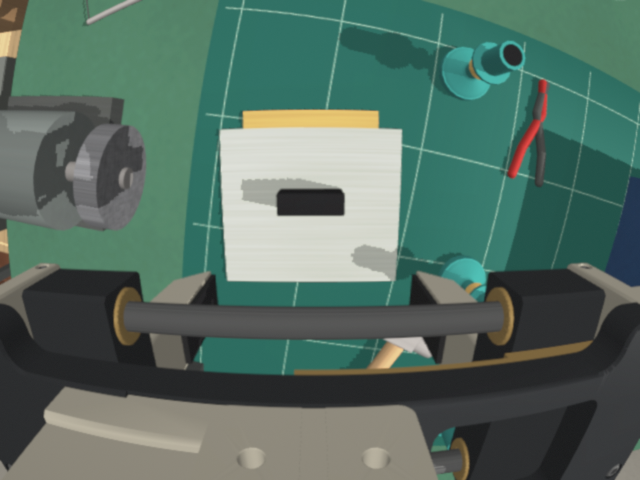

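The rib, plate and tongue match prediction to about 1 mm. Descending and gripping the rib by its ends, a little towards +x of centre.

Call:
{"op": "move_arm", "data": {"steps": [[1, -2, 45, 0], [1, -2, 90, 0], [1, -2, 135, 0], [1, -2, 170, 0], [1, -2, 200, 0], [1, -2, 222, 0], [1, -2, 236, 0], [1, -2, 242, 0], [1, -2, 243, 0], [1, -2, 243, 0], [1, -2, 243, 0]]}}

```text
clock: 44.12
position: [0.5124, -0.3448, 0.1974]
ee_rot: [-0.256, 3.13, -0.001]
force: [0.3, -0.0, -0.2]
width: 0.992
```

Call:
{"op": "move_arm", "data": {"steps": [[0, 0, 0, 0], [0, 0, 0, 0], [0, 0, 0, 0], [0, 0, 0, 0], [0, 0, 0, 0], [0, 0, 0, 0]], "grip": 50, "grip_force": 15}}

```text
clock: 44.88
position: [0.5122, -0.3447, 0.1968]
ee_rot: [-0.256, 3.131, -0.0]
force: [-0.6, -1.0, 2.6]
width: 0.758
```

Call:
{"op": "move_arm", "data": {"steps": [[0, 0, -5, 0], [0, 0, -10, 0], [0, 0, -20, 0], [0, 0, -35, 0], [0, 0, -60, 0], [0, 0, -80, 0], [0, 0, -80, 0], [0, 0, -80, 0], [0, 0, -80, 0]]}}

```text
clock: 46.0
position: [0.5119, -0.3444, 0.2758]
ee_rot: [0.256, -3.13, -0.002]
force: [-0.5, -0.1, -5.6]
width: 0.76
```

```bash
python3 - <<'E'
from h import *
print(grasp(),arm.observe()['force'],arm.observe()['ft_torque'],arm.observe()['width']*91.8);M=T();snap('wrist','w15.png');snap('side','d15.png')
E
```

```text
[ 511.6572742  -344.21371109  116.80112009] [-0.54294294 -0.14889077 -5.5524593 ] [ 0.04773019  0.02351896 -0.03584829] 69.76249481020864
```

View pics/w15.png

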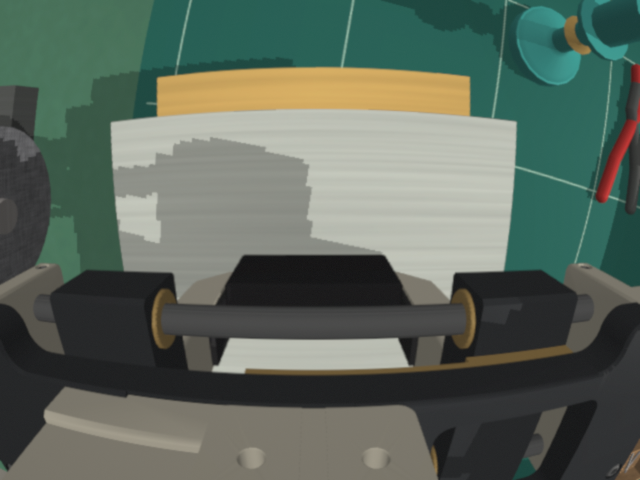

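View pics/d15.png

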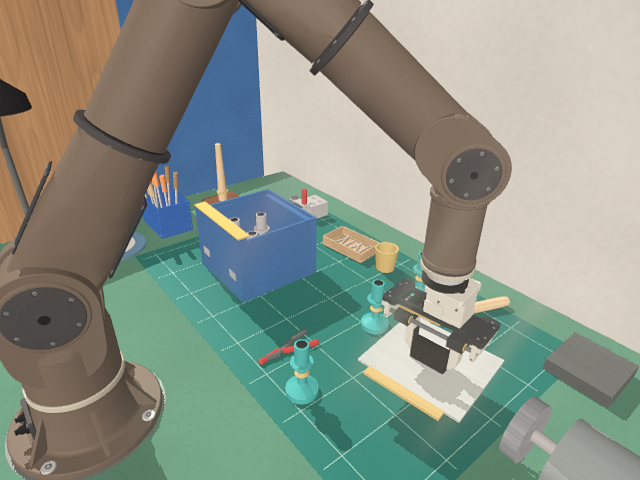

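```bash
cat >> h.py <<'E'
from scipy.optimize import least_squares
def cover_pts(p,M):
    """p=(gx,gy,gz,tilt): grasp point in cover frame mm; tilt>0 = tongue down (far edge up). returns R,t cover pose in tool frame"""
    gx,gy,gz,a=p
    # level: cover x=-tool x, y=tool y, z=-tool z
    B=np.array([[-1,0,0],[0,1,0],[0,0,-1.]])
    Rc=B@R.from_rotvec([0,-a,0]).as_matrix()
    t=np.array([0,0,159.])-Rc@np.array([gx,gy,gz]); return Rc,t
def cfit(obs,M,gz=37.8,free=3):
    Q=np.array([o[0] for o in obs],float);U=np.array([o[1] for o in obs],float)
    def res(x):
        Rc,t=cover_pts((x[0],x[1],gz,x[2]),M)
        return np.concatenate([wproj((M[:3,:3]@((Rc@q+t)/1000))+M[:3,3],M)-u for q,u in zip(Q,U)])
    s=least_squares(res,[5,0,0]); return s.x,np.round(s.fun,1)
E
python3 - <<'E'
from h import *
M=T()
obs=[((-80,-102,6),(111,122)),((-80,102,6),(517,122)),((-99.5,-75,6),(157,77)),((-99.5,75,6),(470,77))]
print(cfit(obs,M))
for a in (0,.05,.1):
    Rc,t=cover_pts((5,0,37.8,a),M); print(a,[np.round(wproj(M[:3,:3]@((Rc@np.array(q)+t)/1000)+M[:3,3],M)) for q,_ in obs])
E
```

```text
(array([ 5.07602138, -0.11523999,  0.00634543]), array([-0.6, -0. ,  0.1, -0.4,  0.5,  0.3, -0. ,  0.1]))
0 [array([110., 122.]), array([517., 121.]), array([157.,  77.]), array([470.,  77.])]
0.05 [array([114., 125.]), array([513., 125.]), array([161.,  82.]), array([466.,  81.])]
0.1 [array([118., 129.]), array([509., 129.]), array([165.,  87.]), array([462.,  87.])]
```

The fit is excellent: grip at cover x = +5.1, tilt 0.006, so friction holds the cover level. The tool itself can't tilt, so I'll use a fulcrum. The cover's far edge rests on top of the ledge from the near side, and lowering the grip rotates the tongue down. First I'll check the space there.

```bash
python3 - <<'E'
from h import *
for n,uv,z in [('caddy near corner top',(568,322),.09),('caddy left',(534,358),.09),('handle',(606,316),.15),('plate edge',(555,300),0.01)]: print(n,np.round(onz(*ray('scene',uv),z)*1000))
print(np.round(onz(*ray('side',(165,185)),.15)*1000),np.round(onz(*ray('side',(146,172)),.15)*1000))
go((470,270,270),BYAW)
E
```

```text
caddy near corner top [359. 546.  90.]
caddy left [477. 530.  90.]
handle [340. 588. 150.]
plate edge [269. 508.  10.]
[398. 582. 150.] [392. 719. 150.]
shift [ -58.2  613.3 -152.6] twist 0.178 curyaw 0.163 j7 2.48
```

Call:
{"op": "move_arm", "data": {"steps": [[0, 0, -40, 0], [0, 0, -85, 0], [0, 0, -130, 0], [0, 10, -153, 0], [-3, 40, -153, 0.01], [-8, 85, -153, 0.03], [-13, 135, -153, 0.04], [-18, 185, -153, 0.06], [-22, 235, -153, 0.07], [-27, 285, -153, 0.08], [-32, 335, -153, 0.1], [-36, 385, -153, 0.11], [-41, 435, -153, 0.13], [-46, 485, -153, 0.14], [-50, 530, -153, 0.16], [-54, 570, -153, 0.17], [-57, 600, -153, 0.178], [-58, 613, -153, 0.178], [-58, 613, -153, 0.178]]}}

```text
clock: 48.48
position: [0.4698, 0.2697, 0.4293]
ee_rot: [-0.022, -3.141, 0.001]
force: [0.2, -0.1, -5.4]
width: 0.763
```

Call:
{"op": "move_arm", "data": {"steps": [[0, 0, 0, 0], [0, 0, 0, 0], [0, 0, 0, 0]]}}

```text
clock: 48.85
position: [0.4701, 0.2688, 0.4299]
ee_rot: [0.025, 3.141, 0.0]
force: [0.0, 0.0, -5.5]
width: 0.759
```

```bash
python3 - <<'E'
from h import *
print(grasp(),arm.observe()['force'],arm.observe()['width']*91.8);M=T();snap('wrist','w16.png');snap('scene','s16.png'); go((305,270,245),BYAW)
E
```

```text
[470.10698566 268.8448258  270.85823285] [ 0.03507399  0.00778208 -5.46654311] 69.71372156991161
shift [165.   -1.8  25.8] twist -0.001 curyaw -0.016 j7 0.99
```

View pics/w16.png

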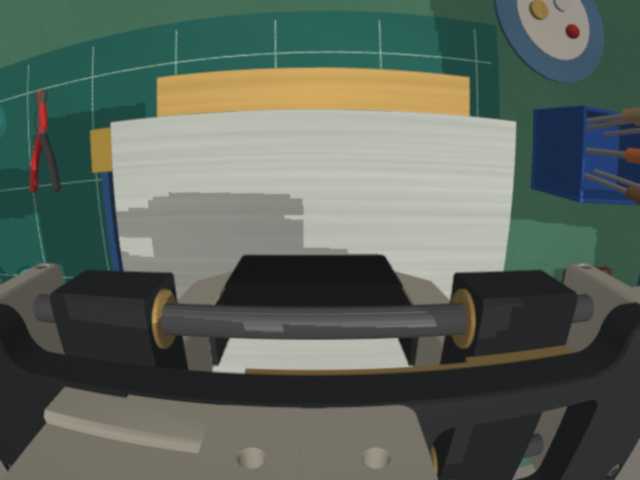

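View pics/s16.png

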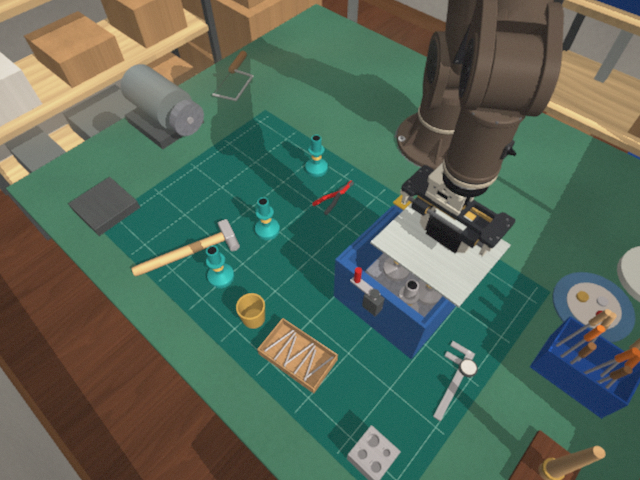

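Call:
{"op": "move_arm", "data": {"steps": [[20, 0, 0, 0], [50, 0, 0, 0], [85, 0, 0, 0], [120, 0, 0, 0], [145, 0, 5, 0], [160, 0, 15, 0], [165, 0, 26, 0], [165, 0, 26, 0], [165, 0, 26, 0], [165, 0, 26, 0]]}}

```text
clock: 50.2
position: [0.3055, 0.2722, 0.4039]
ee_rot: [0.025, 3.141, 0.0]
force: [1.2, 0.5, -5.1]
width: 0.76
```

```bash
python3 - <<'E'
from h import *
print(grasp(),arm.observe()['force'],np.round(arm.observe()['joints'],2));snap('side','d17.png');snap('scene','s17.png')
E
```

```text
[305.61910531 272.22608895 244.93270619] [ 1.15260238  0.50290573 -5.06237712] [-0.93  0.08  0.07  2.06 -0.01  1.    0.7 ]
```

View pics/d17.png

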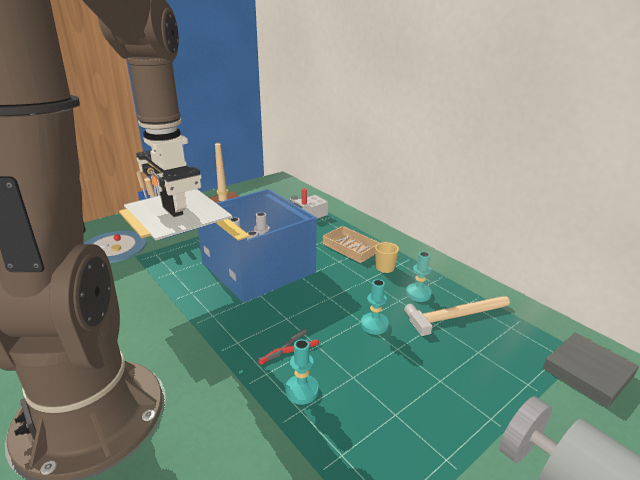

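View pics/s17.png

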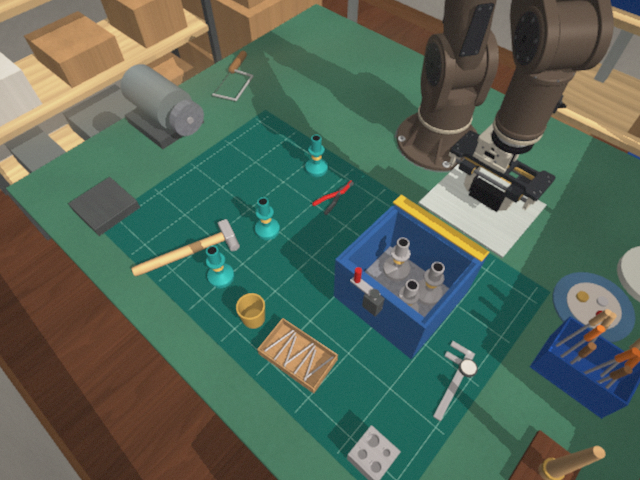

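Call:
{"op": "move_arm", "data": {"steps": [[0, 0, 10, 0], [0, 0, 20, 0], [0, 0, 25, 0], [0, 0, 28, 0], [0, 0, 31, 0], [0, 0, 34, 0], [0, 0, 37, 0], [0, 0, 37, 0]]}}

```text
clock: 51.3
position: [0.3049, 0.2722, 0.3666]
ee_rot: [0.023, 3.141, 0.0]
force: [-0.1, 1.3, -5.0]
width: 0.761
```

```bash
python3 - <<'E'
from h import *
print(grasp(),arm.observe()['force'],arm.observe()['width']*91.8);M=T();snap('wrist','w18.png')
E
```

```text
[304.94130903 272.17562904 207.60637909] [-0.06715607  1.29612422 -5.00760728] 69.89444232016484
```

View pics/w18.png

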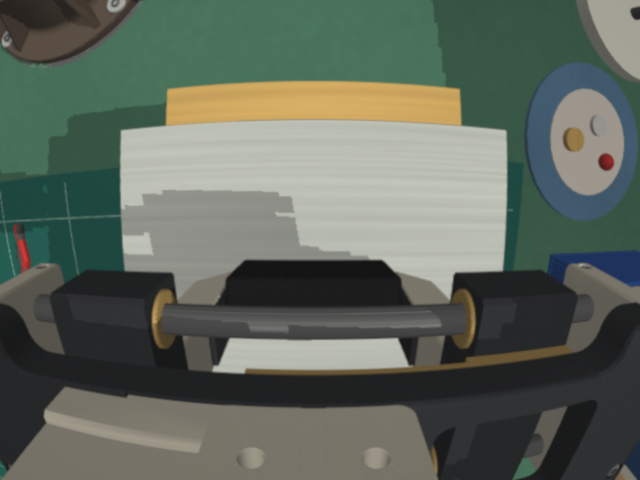

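```bash
python3 - <<'E'
from h import *
M=T()
print(cfit([((-80,-102,6),(121,131)),((-80,102,6),(507,131)),((-99.5,-75,6),(167,90)),((-99.5,75,6),(461,90))],M))
E
```

```text
(array([ 5.05376476, -0.09202012,  0.13195037]), array([-0.4,  0.2,  0.4, -0.1,  0.5,  0.1, -0.4, -0.1]))
```

Call:
{"op": "move_arm", "data": {"steps": [[0, 0, 3, 0], [0, 0, 6, 0], [0, 0, 9, 0], [0, 0, 12, 0], [0, 0, 14, 0], [0, 0, 14, 0], [0, 0, 14, 0]]}}

```text
clock: 52.22
position: [0.3051, 0.272, 0.3527]
ee_rot: [0.024, 3.141, 0.0]
force: [-0.5, 0.4, -5.4]
width: 0.759
```

Call:
{"op": "move_arm", "data": {"steps": [[0, 0, -20, 0], [0, 0, -50, 0], [0, 0, -85, 0], [0, 0, -110, 0], [0, 0, -120, 0], [0, 0, -120, 0], [0, 0, -120, 0]]}}

```text
clock: 53.1
position: [0.3047, 0.2718, 0.4716]
ee_rot: [-0.024, -3.14, 0.002]
force: [-0.9, 0.6, -5.4]
width: 0.762
```

```bash
python3 - <<'E'
from h import *
print(grasp(),arm.observe()['force'],arm.observe()['width']*91.8);M=T();snap('wrist','w19.png')
E
```

```text
[304.53426262 271.6079576  312.6194846 ] [-0.93650066  0.58047126 -5.36333377] 69.90606135160361
```

View pics/w19.png

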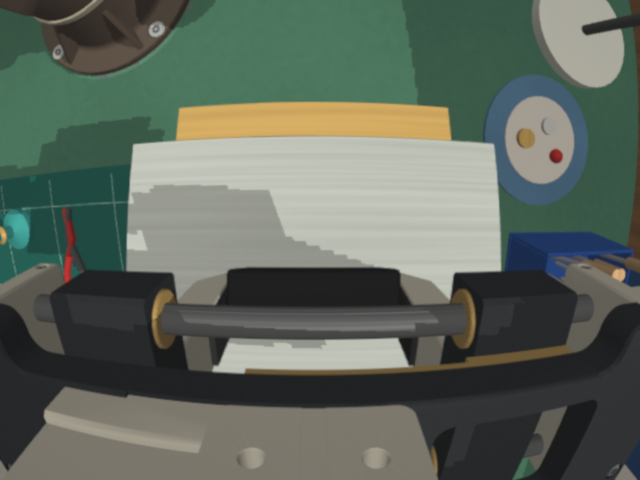

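```bash
cat >> h.py <<'E'
def cover_world(p,M):
    Rc,t=cover_pts(p,M); f=lambda q:(M[:3,:3]@((Rc@np.array(q,float)+t)/1000)+M[:3,3])*1000
    return f
def w2b(p):
    c,s=np.cos(BYAW),np.sin(BYAW);d=np.array(p[:2])-BX;return np.array([c*d[0]+s*d[1],-s*d[0]+c*d[1],p[2]])
E
python3 - <<'E'
from h import *
M=T()
x,r=cfit([((-80,-102,6),(132,145)),((-80,102,6),(495,145)),((-99.5,-75,6),(178,110)),((-99.5,75,6),(449,110))],M);print(x,r)
f=cover_world((x[0],x[1],37.8,x[2]),M)
g=w2b(grasp())
for n,q in [('tongue',(-99.5,0,0)),('far',(99.5,0,0)),('fartop',(99.5,0,6))]: print(n,np.round(w2b(f(q))-g,1))
print(g)
E
```

```text
[5.57894003 0.20910404 0.30856037] [ 0.   0.9  0.   0.5  0.3 -0.5 -0.3 -0.8]
tongue [-88.7  -0.3 -67.8]
far [101.   -0.2  -7.6]
fartop [99.1 -0.2 -1.9]
[-197.09697799   38.69675301  312.62091873]
```

Tilt is 0.309 rad with the tongue down, held by friction. Moving to above the box with the tongue tip just inside the ledge.

```bash
python3 - <<'E'
from h import *
go((*b2w(6,0)[:2],285),BYAW)
E
```

```text
shift [-202.9  -38.9   27.4] twist 0.0 curyaw -0.015 j7 0.7
```

Call:
{"op": "move_arm", "data": {"steps": [[-15, -3, 0, 0], [-45, -9, 0, 0], [-80, -15, 0, 0], [-115, -22, 0, 0], [-150, -29, 0, 0], [-180, -35, 5, 0], [-197, -38, 15, 0], [-203, -39, 27, 0], [-203, -39, 27, 0], [-203, -39, 27, 0], [-203, -39, 27, 0]]}}

```text
clock: 54.52
position: [0.5067, 0.2305, 0.4463]
ee_rot: [0.022, 3.141, 0.001]
force: [-0.2, -0.2, -4.7]
width: 0.759
```

```bash
python3 - <<'E'
from h import *
print(w2b(grasp()),arm.observe()['force']);M=T();snap('wrist','w20.png');snap('scene','s20.png');snap('side','d20.png')
p=(5.58,.2,37.8,.3086)
f=cover_world(p,M);print([np.round(w2b(f(q))) for q in [(-99.5,0,0),(99.5,0,0)]])
print(wproj(b2w(-88,113.5,180)/1000,M),wproj(b2w(-88,-113.5,180)/1000,M))
E
```

```text
[  5.81250747   0.72361878 287.33090445] [-0.18342603 -0.24514937 -4.67198169]
[array([-83.,   0., 219.]), array([107.,   1., 280.])]
[476.25935417 113.84758683] [149.27359155 113.97076649]
```

View pics/w20.png

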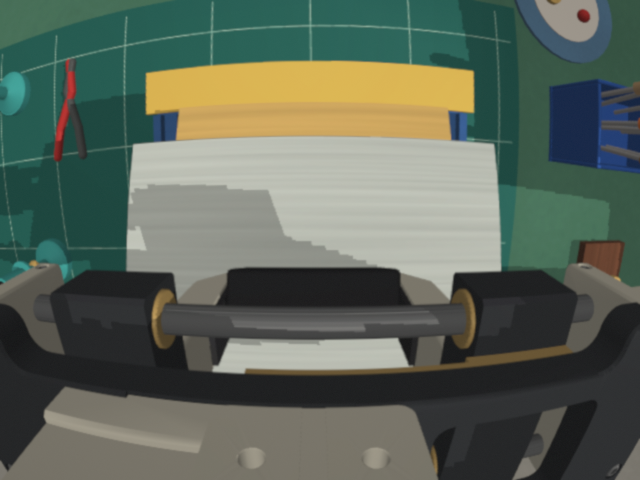

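View pics/s20.png

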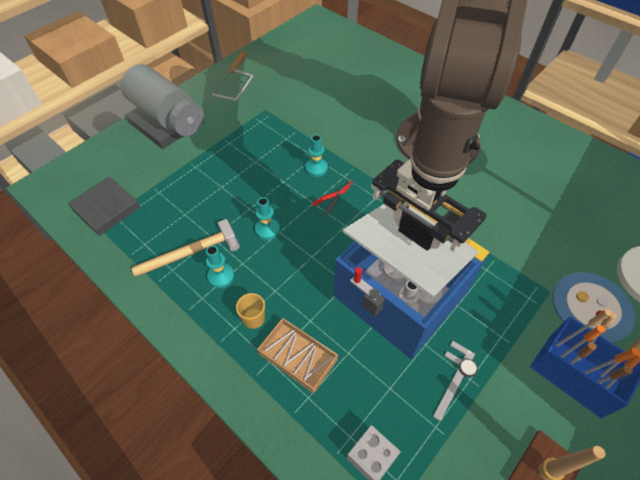

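View pics/d20.png

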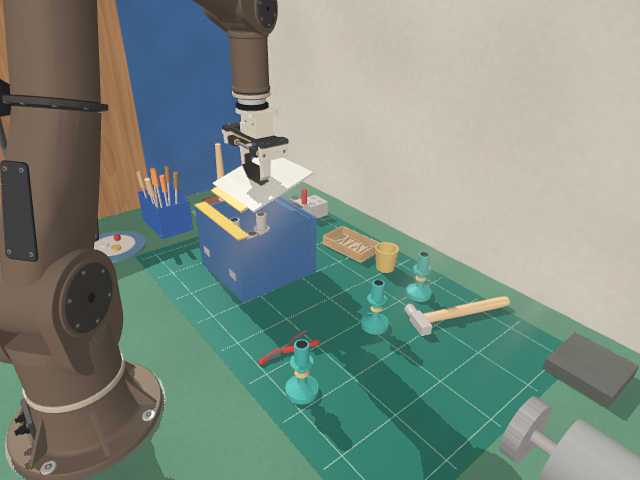

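Call:
{"op": "move_arm", "data": {"steps": [[0, -1, 12, 0], [0, -1, 24, 0], [0, -1, 34, 0], [0, -1, 43, 0], [0, -1, 49, 0], [0, -1, 53, 0], [0, -1, 53, 0], [0, -1, 53, 0]]}}

```text
clock: 55.68
position: [0.5074, 0.2291, 0.393]
ee_rot: [0.023, 3.141, 0.001]
force: [-0.5, 0.1, -4.6]
width: 0.763
```

```bash
python3 - <<'E'
from h import *
print(w2b(grasp()),arm.observe()['force']);M=T();snap('wrist','w21.png')
f=cover_world((5.58,.2,37.8,.3086),M);print([np.round(w2b(f(q))) for q in [(-99.5,0,0),(99.5,0,0)]])
E
```

```text
[  6.46469557  -0.72724996 234.0485532 ] [-0.4980549   0.07700405 -4.59450639]
[array([-82.,  -1., 166.]), array([107.,  -1., 227.])]
```

View pics/w21.png

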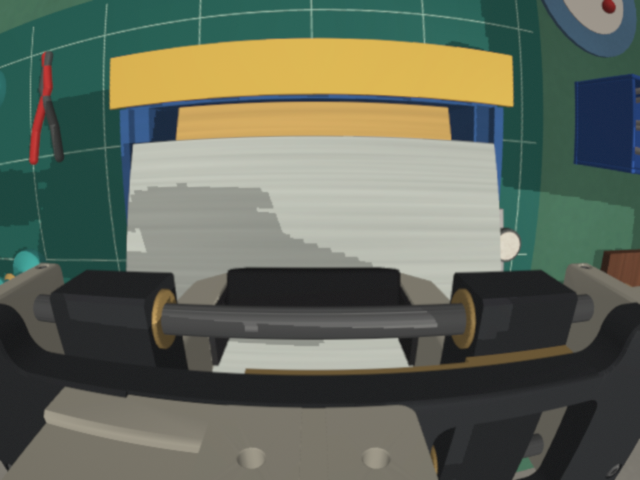

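Call:
{"op": "move_arm", "data": {"steps": [[3, 0, 2, 0], [6, 0, 4, 0], [9, 0, 4, 0], [12, 0, 4, 0], [15, 0, 4, 0], [17, 0, 4, 0], [19, 0, 4, 0], [19, 0, 4, 0], [19, 0, 4, 0]]}}

```text
clock: 56.85
position: [0.4883, 0.2294, 0.3888]
ee_rot: [0.023, 3.141, 0.0]
force: [0.5, 0.0, -4.5]
width: 0.76
```

```bash
python3 - <<'E'
from h import *
print(w2b(grasp()),arm.observe()['force']);M=T();snap('wrist','w22.png');snap('side','d22.png')
f=cover_world((5.58,.2,37.8,.3086),M);print([np.round(w2b(f(q))) for q in [(-99.5,0,0),(99.5,0,0)]])
E
```

```text
[-12.62246731  -0.80893642 229.7659324 ] [ 0.48053422  0.01484402 -4.51523989]
[array([-101.,   -1.,  162.]), array([ 88.,  -1., 222.])]
```

View pics/w22.png

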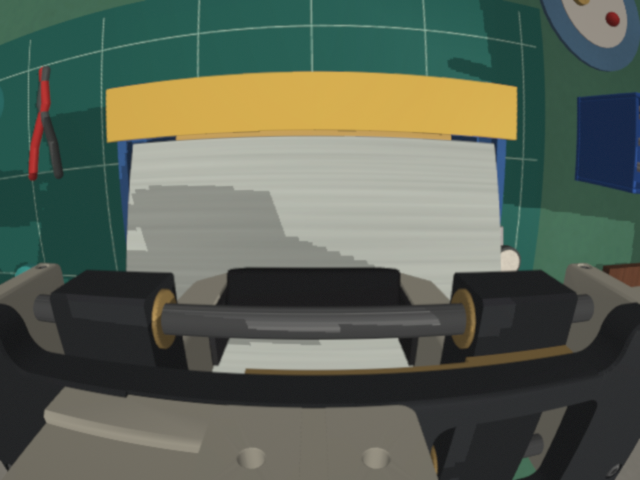

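View pics/d22.png

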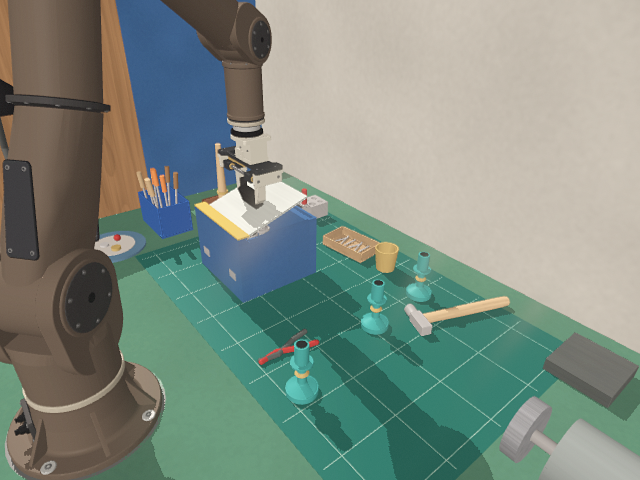

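The tongue is hooked (tip at box -101, z 162, tilt 0.31). Now I swing the cover down about the tongue tip.

Call:
{"op": "move_arm", "data": {"steps": [[1, 0, 1, 0], [2, 0, 2, 0], [0, 0, 4, 0], [-2, 0, 7, 0], [-3, 0, 9, 0], [-5, 0, 12, 0], [-6, 0, 14, 0], [-8, 0, 17, 0], [-9, 0, 19, 0], [-10, 0, 22, 0], [-11, 0, 24, 0], [-13, 0, 27, 0], [-13, 0, 27, 0], [-13, 0, 27, 0]]}}

```text
clock: 58.7
position: [0.5013, 0.2291, 0.3616]
ee_rot: [0.023, 3.141, -0.0]
force: [-0.4, -0.0, -5.0]
width: 0.76
```

```bash
python3 - <<'E'
from h import *
print(w2b(grasp()),arm.observe()['force']);M=T();snap('wrist','w23.png');snap('side','d23.png')
for a in (0,.05,.1):
    f=cover_world((5.4,0,37.8,a),M); print(a,[np.round(w2b(f(q))) for q in [(-99.5,0,0),(99.5,0,0)]],wproj(f((-80,102,6))/1000,M))
E
```

```text
[  0.33562811  -0.93878903 202.64626915] [-0.43058391 -0.03612802 -4.99457139]
0 [array([-105.,   -1.,  165.]), array([ 94.,  -1., 165.])] [517.74288576 120.4548154 ]
0.05 [array([-103.,   -1.,  160.]), array([ 96.,  -1., 170.])] [513.60052634 123.93812247]
0.1 [array([-100.,   -1.,  155.]), array([ 98.,  -1., 174.])] [509.66858568 127.68963905]
```

View pics/w23.png

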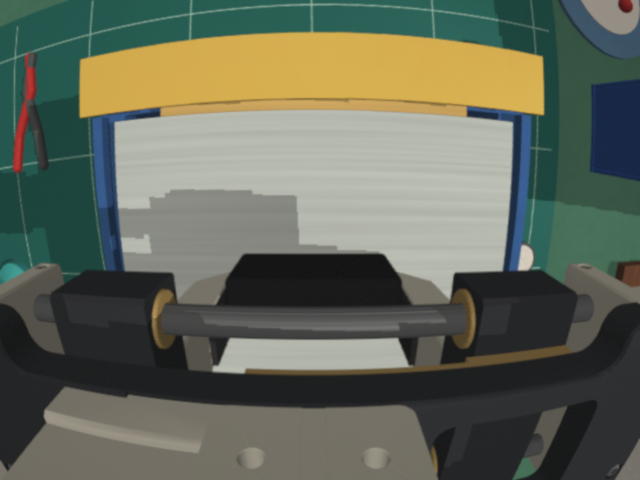

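View pics/d23.png

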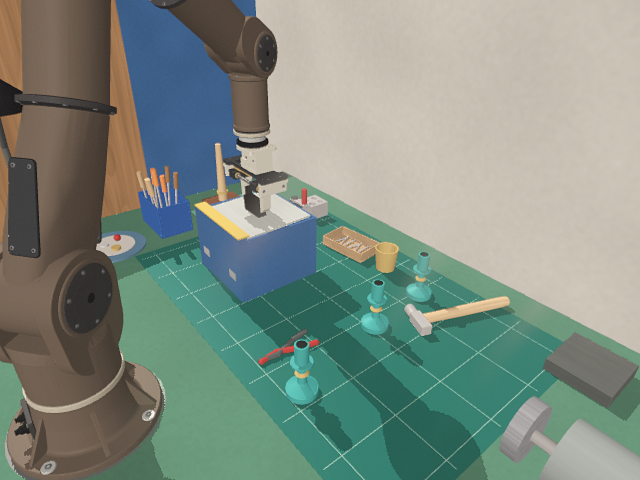

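Call:
{"op": "move_arm", "data": {"steps": [[0, 0, 1, 0], [-1, 0, 2, 0], [-1, 0, 3, 0], [-1, 0, 4, 0], [-1, 0, 5, 0], [-1, 0, 6, 0], [-1, 0, 6, 0], [-1, 0, 6, 0]]}}

```text
clock: 59.8
position: [0.5025, 0.229, 0.3577]
ee_rot: [0.024, 3.14, 0.002]
force: [-5.1, -3.3, 16.4]
width: 0.766
```

```bash
python3 - <<'E'
from h import *
print(w2b(grasp()),arm.observe()['force']);M=T();snap('wrist','w24.png')
for a in (0,.03):
    f=cover_world((5.4,0,37.8,a),M); print(a,[np.round(w2b(f(q))) for q in [(-99.5,0,0),(99.5,0,0)]],wproj(f((-80,102,6))/1000,M),wproj(f((-80,-102,6))/1000,M))
E
```

```text
[  1.83358577  -0.78212029 198.72276202] [-5.14121715 -3.33682126 16.39630921]
0 [array([-103.,   -1.,  161.]), array([ 96.,  -1., 161.])] [517.7430663  120.45685707] [109.9759025  120.81204915]
0.03 [array([-102.,   -1.,  158.]), array([ 97.,  -1., 164.])] [515.23202256 122.51337653] [112.48349418 122.8681471 ]
```

View pics/w24.png

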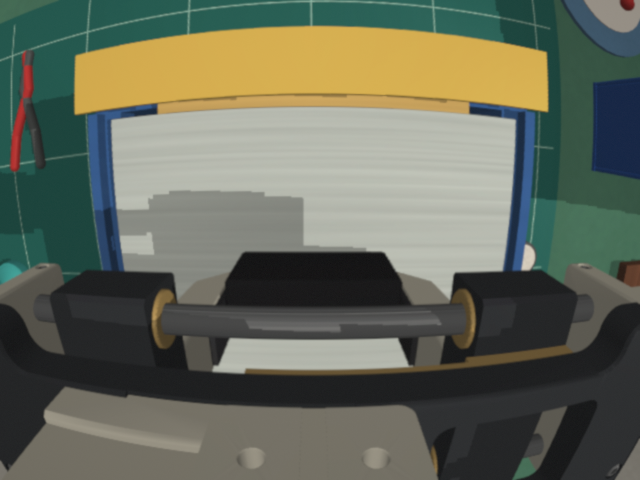

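Seated: +16 N reaction, and the corners fit a flat cover. Releasing.

Call:
{"op": "move_arm", "data": {"steps": [[0, 0, -1, 0], [0, 0, -2, 0], [0, 0, -2, 0]]}}

```text
clock: 60.22
position: [0.5023, 0.2292, 0.3578]
ee_rot: [0.024, 3.141, 0.0]
force: [-0.4, -1.3, 0.5]
width: 0.76
```

Call:
{"op": "move_arm", "data": {"steps": [[0, 0, 0, 0], [0, 0, 0, 0], [0, 0, 0, 0], [0, 0, 0, 0]], "grip": 90}}

```text
clock: 60.72
position: [0.5023, 0.2292, 0.3577]
ee_rot: [-0.023, -3.142, 0.0]
force: [-0.2, 0.0, 0.1]
width: 0.98
```

Call:
{"op": "move_arm", "data": {"steps": [[0, 0, -10, 0], [0, 0, -30, 0], [0, 0, -60, 0], [0, 0, -100, 0], [0, 0, -120, 0], [0, 0, -120, 0], [0, 0, -120, 0]]}}

```text
clock: 61.6
position: [0.502, 0.229, 0.4771]
ee_rot: [-0.023, -3.141, 0.001]
force: [-0.6, -0.3, -0.1]
width: 0.983
```

```bash
python3 - <<'E'
from h import *
print(w2b(grasp()),arm.observe()['force']);M=T();snap('wrist','w25.png');snap('scene','s25.png');snap('side','d25.png')
for q in [(-12,35,46),(-12,-35,46),(-80,102,6),(-80,-102,6),(99.5,-102,6),(99.5,102,6)]:
    p=b2w(q[0]-3.6,q[1]-.8,q[2]+160)/1000; print(q,np.round(wproj(p,M)),np.round(proj('scene',p)),np.round(proj('side',p)))
E
```

```text
[  0.90063741  -0.99600561 318.12933116] [-0.6482499  -0.31766151 -0.13410268]
(-12, 35, 46) [365. 220.] [431. 254.] [244. 195.]
(-12, -35, 46) [264. 220.] [403. 235.] [258. 205.]
(-80, 102, 6) [441. 128.] [473. 263.] [209. 207.]
(-80, -102, 6) [187. 128.] [395. 210.] [249. 237.]
(99.5, -102, 6) [203. 331.] [342. 260.] [310. 217.]
(99.5, 102, 6) [426. 331.] [422. 322.] [268. 191.]
```

View pics/w25.png

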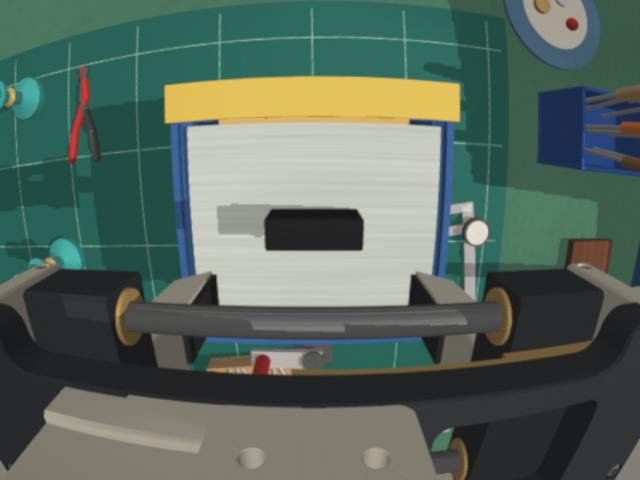

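View pics/s25.png

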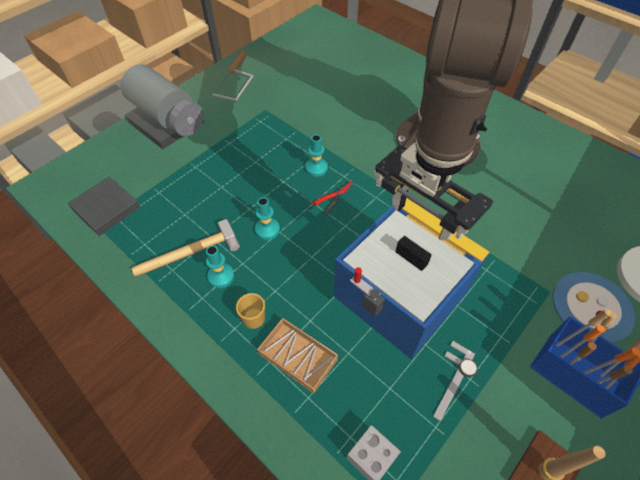

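View pics/d25.png

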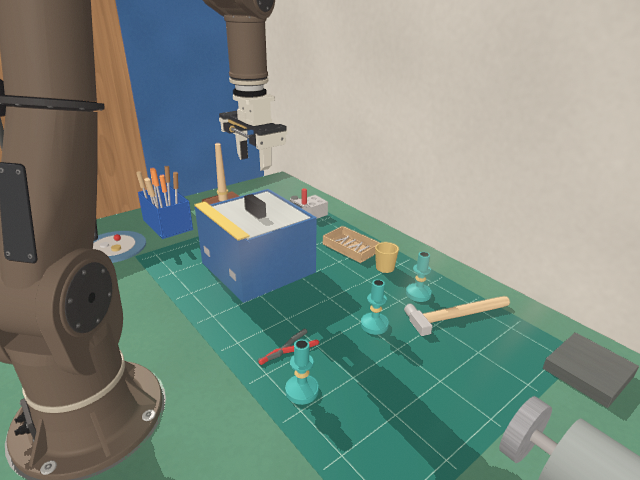

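The cover is seated flat, with its corners within ~3 px of where they should be. Now the latch: hover over the pin with the same diagonal jaws.

```bash
python3 - <<'E'
from h import *
print(onz(*ray('scene',(358.5,269)),.218)*1000)
go((619,183,300),.87)
E
```

```text
[616.18657654 182.11435772 218.        ]
shift [-117.7  -44.4   17.6] twist -0.885 curyaw -0.015 j7 1.1
```

Call:
{"op": "move_arm", "data": {"steps": [[-20, -7, 0, -0.15], [-40, -15, 0, -0.3], [-60, -22, 0, -0.45], [-80, -30, 0, -0.6], [-100, -37, 5, -0.75], [-118, -44, 15, -0.885], [-118, -44, 18, -0.885], [-118, -44, 18, -0.885], [-118, -44, 18, -0.885], [-118, -44, 18, -0.885]], "grip": 44}}

```text
clock: 63.0
position: [0.6192, 0.1839, 0.4603]
ee_rot: [-1.324, 2.848, 0.0]
force: [-0.7, 0.5, 1.0]
width: 0.482
```

```bash
python3 - <<'E'
from h import *
print(grasp());M=T();snap('wrist','w26.png');print(wproj(np.array([.619,.183,.218]),M));go((619,183,202),.87)
E
```

```text
[619.29029438 183.94807622 301.26604245]
[311.95538321 253.61728166]
shift [ 0.8 -0.3 99.2] twist 0.0 curyaw 0.87 j7 2.11
```

View pics/w26.png

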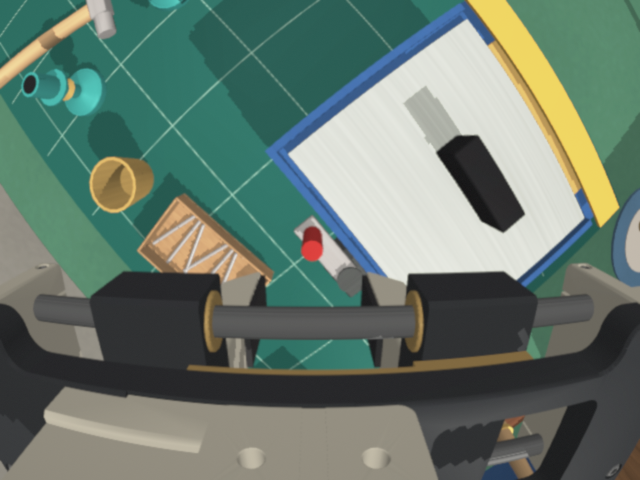

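Call:
{"op": "move_arm", "data": {"steps": [[1, 0, 25, 0], [1, 0, 50, 0], [1, 0, 72, 0], [1, 0, 88, 0], [1, 0, 97, 0], [1, 0, 99, 0], [1, 0, 99, 0], [1, 0, 99, 0]]}}

```text
clock: 64.05
position: [0.6191, 0.1827, 0.3615]
ee_rot: [-1.323, 2.848, -0.0]
force: [0.2, -0.4, -0.1]
width: 0.48
```

Call:
{"op": "move_arm", "data": {"steps": [[0, 0, 0, 0], [0, 0, 0, 0], [0, 0, 0, 0], [0, 0, 0, 0]], "grip": 20, "grip_force": 8}}

```text
clock: 64.55
position: [0.619, 0.1827, 0.3608]
ee_rot: [-1.324, 2.849, 0.0]
force: [0.5, 0.5, -0.5]
width: 0.219
```

Call:
{"op": "move_arm", "data": {"steps": [[2, 4, 0, 0], [4, 8, 0, 0], [6, 14, 0, 0], [8, 20, 0, 0], [10, 26, 0, 0], [11, 32, 0, 0], [11, 38, 0, 0], [9, 44, 0, 0], [7, 50, 0, 0], [4, 55, 0, 0], [0, 60, 0, 0], [-3, 64, 0, 0], [-5, 67, 0, 0], [-5, 69, 0, 0], [-5, 69, 0, 0]]}}

```text
clock: 66.42
position: [0.571, 0.2294, 0.3607]
ee_rot: [-1.32, 2.848, -0.004]
force: [9.0, -5.6, -4.4]
width: 0.219
```

```bash
python3 - <<'E'
from h import *
print(grasp(),w2b(grasp()),arm.observe()['force'],arm.observe()['width']*91.8);M=T();snap('wrist','w27.png')
E
```

```text
[571.48846089 229.18388596 201.75086973] [ 70.49277234   0.24126504 201.75086973] [ 9.04141866 -5.64261025 -4.4476116 ] 20.062306570693934
```

View pics/w27.png

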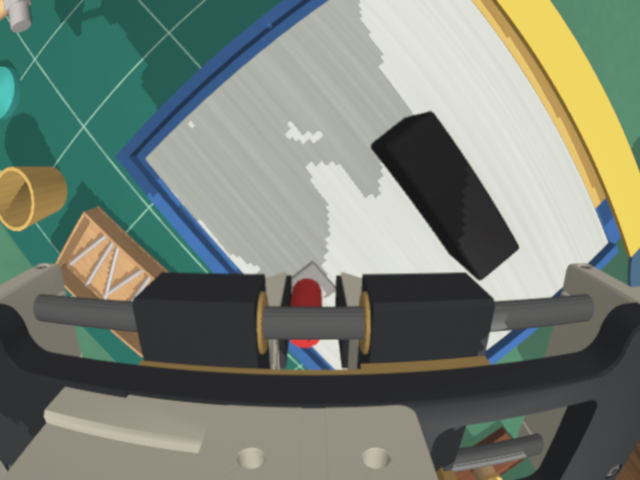

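The pin reached the closed stop (about 10 N reaction). Backing off and retreating for a final look.

Call:
{"op": "move_arm", "data": {"steps": [[0, -3, 0, 0], [0, -4, 0, 0], [0, -4, 0, 0], [0, -4, -30, 0], [0, -4, -75, 0], [0, -4, -125, 0], [0, -4, -170, 0], [40, -4, -180, 0], [90, -4, -180, 0], [140, -4, -180, 0], [150, -4, -180, 0], [150, -4, -180, 0], [150, -4, -180, 0]], "grip": 28}}

```text
clock: 68.1
position: [0.4763, 0.115, 0.5406]
ee_rot: [-1.326, 2.848, 0.0]
force: [0.3, 0.3, 0.7]
width: 0.302
```

```bash
python3 - <<'E'
from h import *
print(grasp(),arm.observe()['force']);snap('wrist','w28.png');a=snap('scene','s28.png');b=snap('side','d28.png')
cv2.imwrite('pics/f1.png',np.hstack([cv2.resize(a[180:360,320:500,::-1],(390,390)),cv2.resize(b[170:310,185:325,::-1],(390,390))]))
for n,p in [('pin closed',b2w(73,0,218)),('pivot',b2w(118,0,180)),('pin th1.35',b2w(118-45*np.sin(1.35),-45*np.cos(1.35),218))]: print(n,proj('scene',p/1000),proj('side',p/1000))
for q in [(-80,102,6),(-80,-102,6),(99.5,-102,6),(99.5,102,6)]:
    p=b2w(q[0]-3.6,q[1]-.8,q[2]+160)/1000; print(q,np.round(proj('scene',p)),np.round(proj('side',p)))
E
```

```text
[476.28892911 115.02291468 381.61436925] [0.27195827 0.30578085 0.7194489 ]
pin closed [391.20289057 269.00814537] [279.9207584  187.20950395]
pivot [374.56462452 293.46654389] [294.27676197 196.35830054]
pin th1.35 [386.82160646 266.37204842] [282.36674746 188.31614972]
(-80, 102, 6) [473. 263.] [209. 207.]
(-80, -102, 6) [395. 210.] [249. 237.]
(99.5, -102, 6) [342. 260.] [310. 217.]
(99.5, 102, 6) [422. 322.] [268. 191.]
```

View pics/f1.png

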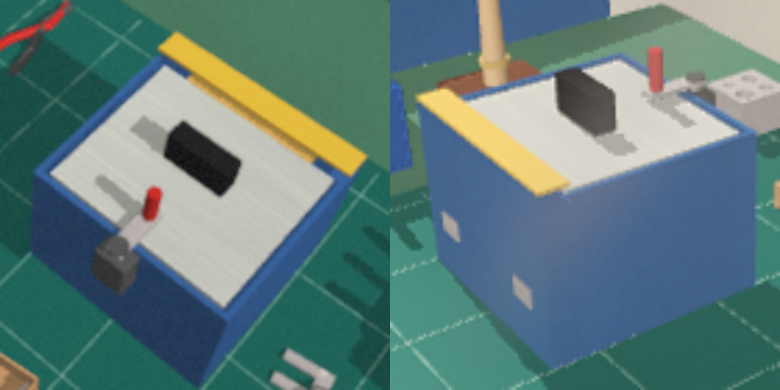

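View pics/s28.png

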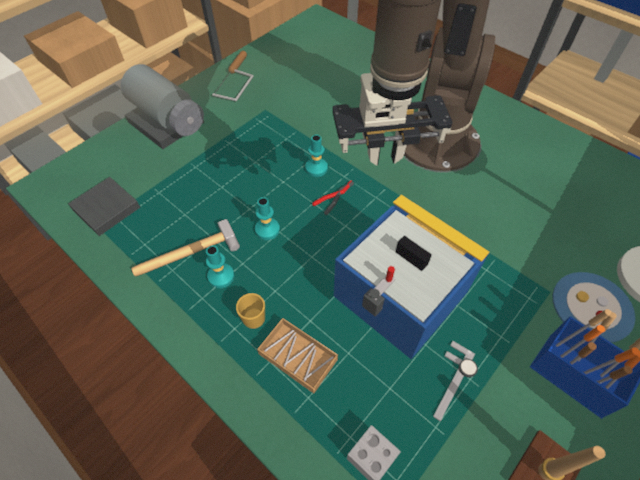

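The pin top is at (391,268.6) in the scene view and (280.5,187) in the side view, both within a pixel of the fully closed prediction. The cover corners are within 2 px of the seated pose, and the bystanders look unmoved. Handing in.

```bash
python3 -c "
from cell import arm
print(arm.sign_off(), arm.observe()['clock'])"
```

```text
the job is handed in; nothing more can be done
the job is handed in; nothing more can be done
```

The job is done and handed in at about 68 s of the 210 s allowed. No verdict is reported, so the checks below are my own measurements.

- **Latch and candlesticks:** I swung the latch fully open. I then lowered the three silver candlesticks into the box, feeling for the board, which lay at about 19 mm. The highest force when setting one down was about 20 N, for the first stick.
- **Knocked stick:** The first stick was knocked about 3 cm inside the box while I fetched the second. It stayed upright and within limits at about box (34, 32) mm, so I left it there. My last look at the sticks was before closing, and all three were upright.
- **Cover:** The tool can't tilt, so I tipped the cover by resting its far edge on top of the ledge. The tongue then went under the ledge at about 0.31 rad of tilt. I swung the cover down until it seated (16 N reaction) and let go.
- **Closing:** I turned the latch over the cover to its end stop (about 10 N reaction).

**Last checks:**
- The cover corners are within about 2 px of the flat, seated pose, with the tongue tip about 15 mm under the ledge.
- The latch pin is within a pixel of its fully closed position in both cameras.
- The arm is clear of everything, and the bystanders and turquoise sticks look unmoved.

None of these checks failed or disagreed.

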